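Unlock a rheometer drive plate and turn it by hand to check that it runs freely

ROBOT

A 6-joint arm with a two-finger parallel gripper is mounted at the origin on the work surface. World frame = base frame: x ahead of the robot, y to its left, z up, the work surface at z = 0. Lengths are in m, angles in rad, forces in N, time in s.
With the tool pointing down it reaches from about 0.375 to 0.825 m from the base axis. Payload 5.5 kg.
Tool frame: the origin (TCP) lies on the centre line of the jaws, within the pads' length; the fingertips stand 22 mm ahead of it and the grasp point (between the pads) lies 3 mm ahead of it; z points along the fingers, y is the line along which they close (so a half turn about z gives the same grasp; the last joint's range is limited). The gripper opens to 85 mm and grips with 20 to 120 N. Pads are 22 mm wide; open, the fingers measure 114 mm over their backs; the gripper's body (76 mm by 85 mm) begins 54 mm behind the grasp point. The pads swing forward as they close: fully open they stand 13 mm farther back than shut.
Start: joints at [-1.263, 0.314, -0.047, 1.21, 0, 1.571], TCP at [0.182, -0.572, 0.226] pointing down, gripper open.
Joint ranges: [-2.67, 2.67], [-0.69, 1.73], [-1.03, 1.25], [-2.08, 2.16], [-1.42, 1.45], [-3.14, 3.14]. Speed limits (rad/s): [2.39, 2.39, 3.01, 3.14, 3.14, 3.14].

INTERFACE

Orientations are given as a 3x3 rotation matrix whose columns are the frame's x, y, z axes.
In Python, from rig import robot gives the robot as it stands.
- The arm moves only by the tool send_rows, never from a script. Its argument "increments" is a list that holds one entry, the list of rows, each a list of 7 numbers: the turn, a rotation vector about the tool's x, y, z in rad, then the shift along the tool's x, y, z in cm, then the closure, from -1 (fully open) to 1 (shut). In form: [[[wx, wy, wz, x, y, z, fingers], ...]]. A call has exactly 5 rows; each row is the pose to reach, as a shift and turn from the pose commanded when the call began, along the tool's axes at that moment; what a row does not reach only later rows make up. A row lasts 1/12 s, in which the tool goes at most 41.7 mm and 7.16 degrees, less where a joint would pass 70% of its speed; a pose out of reach is approached as far as the arm can. A call with a gripper value outside its range is refused whole. The fingers move at their own pace and stop on an object; "force" is the grip in N (left out, the last holds). Time passes only in rows, so rows that repeat a pose let the fingers close, or fill a call up. It gives the time, the measured TCP pose, the force, the opening and the grip force at its end, in the units of the state.
- robot.sense(): the state, without advancing time (a new reading comes with each control period).
- robot.grab_frame(name): name is "side" or "top" or "wrist"; returns (picture, depth): 420x560x3 uint8, blue, green, red; 420x560 float32, m along the optical axis (not along the pixel's ray), 0 where there is no reading.
- robot.get_calibration(name): a dict with "fx", "fy", "cx", "cy" (pixels), "xyz" and "orientation" of the camera in the world. Camera axes: x right, y down, z forward; pixel columns grow to the right and rows downward; lengths in m; the calibration is good to about 2 mm. A picture is of the moment at which its call begins: read the wrist's pose just before it. get_calibration takes no time and is no camera call; for the wrist camera it gives the pose at the moment of the call.
- robot.hand_in(): hands the job in; it is judged then, once.
The state is a dict: "clock": time; "joint_positions": joint angles; "joint_vel": joint speeds; "effort": joint torques, N m; "position": TCP position; "orientation": TCP orientation; "force": force on the tool from outside, world axes, zero at the start; "torque": the same for the moment, N m; "width": finger opening in m; "grip_force": force on a finger pad.
Only numpy, scipy, OpenCV 4.12 (cv2) and the standard library are available. Lean on these libraries where they do the work, as an engineer would, in place of code of your own. Each camera call takes 0.05 s, during which the arm holds its last target. There are 200 camera calls.

TASK

Pull the locking pin up out of the round drive plate and park it fully home in the empty hole of the square boss on the same unit. Then turn the plate by hand at least one whole turn, either way, by pressing a fingertip lightly on its flat top and carrying it round, to check that it runs freely. Never push on the unit or its plate with more than 15 N (a delicate load cell sits under the plate), and leave everything else where it is.

Things in the scene. Friction and masses are not known exactly. Their poses are not given: they have to be found in the camera images.
- drive: Grey drive unit fixed on the bench, flat deck 60 mm above the bench. Origin on the bench under the plate's axis; the housing spans -100 to 100 mm in its x, -170 to 100 mm in its y. On it a round flat steel plate, 160 mm across, 10 mm thick, turns about the upright axis with a small drag (0.09 N m) and stops at once when let go. More than 15 N pushed anywhere on the unit spoils it
- axis (a point): point on the plate's turning axis at deck height (60 mm above the bench). The plate's height setting differs from run to run and is not measured: its level, smooth top lies anywhere from 80 to 100 mm above the bench and has to be found by touch. It rests on a springy load cell and gives 1 mm per 12 N pressed on it. Inside 55 mm radius its top is unbroken
- park_mouth (a point): centre of the mouth of the park hole, on top of an aluminium boss 36 x 36 mm that stands 20 mm above the deck, 125 mm from the plate's axis towards the unit's -y; the mouth is 80 mm above the bench; the hole is 11 mm wide, 34 mm deep, vertical
- pin: locking pin, upright through the plate's hole (14 mm wide, 66 mm from the axis, unit's +y side) into a socket in the deck, so the plate cannot turn. Origin at the centre of its foot, z along it; shaft 9 mm thick, 58 mm long, tapered foot; then a black round grip 18 mm thick, 58 to 94 mm above the foot. 60 g. Foot 46 mm above the bench at the start and when fully parked; raise it 56 mm to clear the plate
- plate (a joint): angle of the plate in rad, 0 at the start, growing anticlockwise seen from above, counting on over whole turns
- cone: steel measuring cone, 45 mm disc with a 58 mm high stem, standing on the drive unit's deck; leave it
- ring: flat aluminium ring 44 mm wide, 8 mm high, lying on the deck; leave it
- jar: sample jar 60 mm wide, 70 mm high on the bench; leave it
- dish: white bowl 90 mm wide, 30 mm high on the bench; leave it
- driver: screwdriver on the bench; leave it
- wrench: wrench on the bench; leave it
- solvent: bottle 70 mm wide, 170 mm high on the bench; leave it

How it is judged:
On the way, in this order (a step that is already met when the one before it is completed fails the run):
1. the pin stands fully home in the park hole, let go (horizontal distance between pin and park_mouth below 0.004 m and z of pin in the frame of park_mouth below -0.028 m and angle between pin's own z axis and vertical below 0.2 rad and contact force between the fingers and pin below 0.2 N), for 0.2 s.
2. the plate has been turned at least one whole turn, either way ((value of joint plate above 6.28 rad or value of joint plate below -6.28 rad)), for 0.1 s.
At the end, for the whole second after the job is handed in: The pin stands upright (within 0.2 rad) in the park hole, within 4 mm of its centre, its foot at least 28 mm below the mouth, let go and at rest; the plate has been turned at least one whole turn (6.28 rad, either way) since the start and is at rest (all of step 1 and (value of joint plate above 6.28 rad or value of joint plate below -6.28 rad) and velocity of joint plate between -0.05 and 0.05 rad/s and linear speed of pin below 0.02 m/s); the robot touches nothing.
It fails at once if the robot pushes on the drive unit or its plate with more than 15 N (contact force between any of the fingers, the arm and drive above 15 N).
It fails at once if the parked or locking pin is driven into the unit with more than 25 N (contact force between pin and drive above 25 N).
It fails at once if another thing on the bench or the deck is moved by more than 25 mm (distance of any of cone, ring, jar, dish, driver, wrench, solvent from where it was at the start of the episode above 0.025 m).
It also fails if it takes over 72 s, if anything falls off the work surface, if the arm or the gripper's body presses on something with over 40 N, if the wrist force passes 120 N, or if a joint passes its speed limit or range.

## Working session

There is one attempt and no reset: what is moved stays moved. The work goes in short steps, Python scripts to look and compute and a tool call to move; the robot and the scene stay as the last step left them, time stands still between calls to the robot, and variables do not carry over. Pictures are saved under pics/ and viewed, at most 10 in all, crops included, and the job is handed in when it is done.

Besides the shell and the picture viewer there is one more tool, called as a command line: name --argument value ..., lists and objects as JSON in quotes. send_rows: Moves the arm, as the interface text tells. Its arguments: {"type":"object","properties":{"increments":{"type":"array","items":{"type":"array","items":{"type":"array","items":{"type":"number"}}}},"force":{"type":"number"}},"required":["increments"]}

```bash
mkdir -p pics; ls
cat > h.py <<'E'
import numpy as np, cv2
from rig import robot
def cal(n):
    c=robot.get_calibration(n); return c,np.array(c["xyz"]),np.array(c["orientation"]).reshape(3,3)
def ray(c,u,v):
    c,p,R=c; return p,R@np.array([(u-c["cx"])/c["fx"],(v-c["cy"])/c["fy"],1.])
def onplane(c,u,v,z):
    p,d=ray(c,u,v); return p+d*(z-p[2])/d[2]
def pts(c,depth):
    k,p,R=c; v,u=np.indices(depth.shape); 
    X=np.stack([(u-k["cx"])/k["fx"],(v-k["cy"])/k["fy"],np.ones_like(depth)],-1)*depth[...,None]
    return X@R.T+p
def st():
    s=robot.sense(); return s
E
python3 - <<'E'
from h import *
s=st(); print(s)
for n in("top","side"):
    c=cal(n); im,d=robot.grab_frame(n); cv2.imwrite(f"pics/{n}0.png",im); np.savez(f"{n}0.npz",im=im,d=d); print(n,c)
print(cal("wrist"))
E
```

```text
pics
{'clock': 0.0, 'joint_positions': array([-1.26301792e+00,  3.14239455e-01, -4.80584953e-02,  1.21018271e+00,
        1.56765447e-05,  1.57078951e+00]), 'joint_vel': array([-2.05683795e-04, -2.08131829e-04, -9.56531751e-05, -3.51726076e-04,
        1.66810439e-04,  3.36316704e-05]), 'effort': array([ 3.16876376e-04, -5.39592147e+01,  3.39747477e+01,  1.93005614e-02,
        2.54058023e-04, -9.78586066e-07]), 'position': array([ 0.18159755, -0.57126019,  0.22483553]), 'orientation': array([[ 9.53006877e-01,  3.02948257e-01, -4.95314543e-04],
       [ 3.02948661e-01, -9.53005518e-01,  1.60993004e-03],
       [ 1.56880062e-05, -1.68432928e-03, -9.99998581e-01]]), 'force': array([-0.09555847,  0.7827272 ,  0.06303558]), 'torque': array([-0.04432315, -0.02039021, -0.01337381]), 'grip_force': 0.0, 'width': 0.0851730813381385}
top ({'fx': 464.01981103836334, 'fy': 464.01981103836334, 'cx': 275.2230085250547, 'cy': 219.99522549142267, 'xyz': array([ 0.33603189, -0.02882281,  1.35894077]), 'orientation': array([[ 0.01622167, -0.99307478,  0.11635862],
       [-0.99981462, -0.01731784, -0.
[... 584 characters left out ...]
ay([0.45300729, 0.73354636, 0.71025004]), array([[-0.99630553, -0.0701474 ,  0.04954431],
       [-0.08274632,  0.62969454, -0.77242335],
       [ 0.02298571, -0.77366926, -0.63317259]]))
({'fx': 323.7521991737966, 'fy': 323.7521991737966, 'cx': 275.1935857691857, 'cy': 210.0268213532757, 'xyz': array([ 0.24647296, -0.55072132,  0.37382195]), 'orientation': array([[ 0.30381697, -0.91812527, -0.25444299],
       [-0.95272981, -0.29308323, -0.08005078],
       [-0.00107633,  0.2667362 , -0.96376898]])}, array([ 0.24647296, -0.55072132,  0.37382195]), array([[ 0.30381697, -0.91812527, -0.25444299],
       [-0.95272981, -0.29308323, -0.08005078],
       [-0.00107633,  0.2667362 , -0.96376898]]))
```

View pics/top0.png

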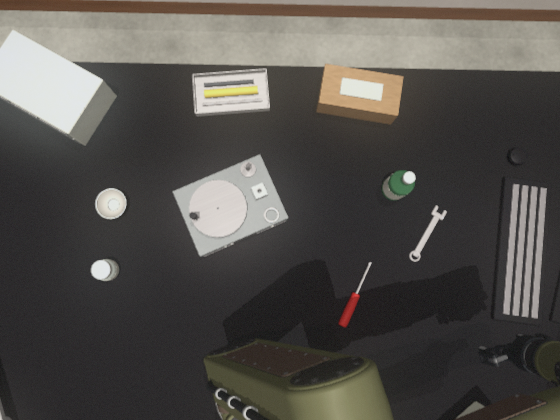

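View pics/side0.png

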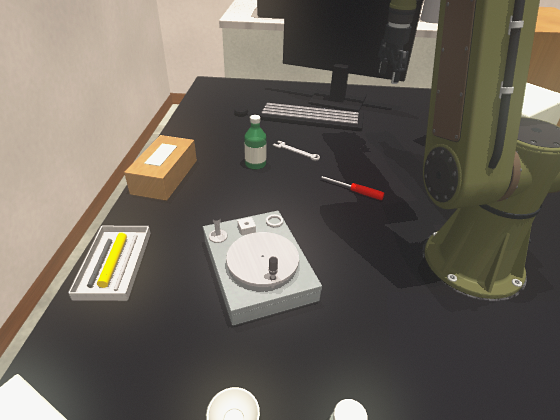

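The top view shows the plate centred at about (217,208), the pin at (194,215), the boss at (260,191), the cone at (248,170) and the ring at (271,215). The side view shows the pin at (272,266) and the boss at (247,226). Next I measure these.

Run:
```python
from h import *
t=np.load("top0.npz"); s=np.load("side0.npz"); ct=cal("top"); cs=cal("side")
P=pts(ct,t["d"]); Q=pts(cs,s["d"])
for n,u,v in(("plate c",217,208),("plate",230,215),("boss",260,187),("deck",190,195),("pin",194,215),("cone",248,170),("ring",266,215)): print(n,P[v,u])
for n,u,v in(("plate c",262,256),("boss",247,221),("pin",272,262),("deck",225,290)): print("side",n,Q[v,u])
# housing footprint from top points above deck
for nm,X in(("top",P),("side",Q)):
    x,y,z=X[...,0],X[...,1],X[...,2]
    box=(x>.25)&(x<.6)&(y>-.1)&(y<.3)
    m=(z>.05)&box
    r=cv2.minAreaRect(X[m][:,:2].astype(np.float32)); print(nm,"housing",r)
    h=(z>.105)&box; print(" high pts",h.sum(), X[h].min(0) if h.any() else 0, X[h].max(0) if h.any() else 0)
    zz=z[m]; print(np.histogram(zz,bins=np.arange(.05,.15,.005)))
# dark pin grip centroid in both images -> triangulate
def blob(im,u,v,r=14):
    g=im.max(2)[v-r:v+r,u-r:u+r]; m=(g<80).astype(np.uint8)
    n,l,stt,c=cv2.connectedComponentsWithStats(m); k=[(stt[i,4],c[i]+[u-r,v-r],stt[i]) for i in range(1,n)]; print(k); return max(k,key=lambda a:a[0])[1]
a=blob(t["im"],194,215,8); b=blob(s["im"],272,266)
p1,d1=ray(ct,*a);p2,d2=ray(cs,*b)
k=np.linalg.lstsq(np.stack([d1,-d2],1),p2-p1,rcond=None)[0]; print(p1+d1*k[0],p2+d2*k[1])
cv2.imwrite("pics/crops.png",np.hstack([cv2.resize(t["im"][145:265,165:295],None,fx=3,fy=3),cv2.resize(s["im"][205:325,195:325],None,fx=3,fy=3)]))
```

```text
plate c [0.51585275 0.12208309 0.08541647]
plate [0.49723833 0.08579992 0.08318384]
boss [0.57903509 0.00456491 0.07479066]
deck [0.55524335 0.20256932 0.0599883 ]
pin [0.48854071 0.17595557 0.13879823]
cone [0.62889294 0.03979137 0.06682263]
ring [ 0.50180067 -0.01359249  0.06115914]
side plate c [0.51639597 0.1247665  0.08613632]
side boss [0.56657924 0.00153403 0.07762484]
side pin [0.48965738 0.19022649 0.13854107]
side deck [0.58544821 0.20443432 0.05867613]
top housing ((0.499392569065094, 0.09574772417545319), (0.33334580063819885, 0.2551056444644928), 75.7080078125)
 high pts 982 [ 0.33603189 -0.02882281  0.1071472 ] [0.4964831  0.18706529 1.35894077]
(array([  59, 1095, 1592,  198,   28,   72,  763, 1619,  237,    0,    0,
          1,    2,    4,    3,    3,    0,   17,   16]), array([0.05 , 0.055, 0.06 , 0.065, 0.07 , 0.075, 0.08 , 0.085, 0.09 ,
       0.095, 0.1  , 0.105, 0.11 , 0.115, 0.12 , 0.125, 0.13 , 0.135,
       0.14 , 0.145]))
side housing ((0.5296263694763184, 0.08986306190490723), (0.20060798525810242, 0.2745150327682495), 24.213394165039062)
 high pts 142 [0.4
[... 383 characters left out ...]
195., 217.]), array([ 7,  8,  4,  4, 10], dtype=int32))]
[(np.int32(17), array([270.70588235, 266.23529412]), array([11,  8,  8, 11, 17], dtype=int32)), (np.int32(2), array([276. , 262.5]), array([18, 10,  1,  2,  2], dtype=int32)), (np.int32(1), array([275., 266.]), array([17, 14,  1,  1,  1], dtype=int32)), (np.int32(2), array([270.5, 273. ]), array([12, 21,  2,  1,  2], dtype=int32)), (np.int32(2), array([274.5, 272.5]), array([16, 20,  2,  2,  2], dtype=int32)), (np.int32(2), array([270.5, 278.5]), array([12, 26,  2,  2,  2], dtype=int32)), (np.int32(2), array([273.5, 279. ]), array([15, 27,  2,  1,  2], dtype=int32))]
[0.48654933 0.17763675 0.11151466] [0.49293927 0.17732246 0.11223367]
```

View pics/crops.png

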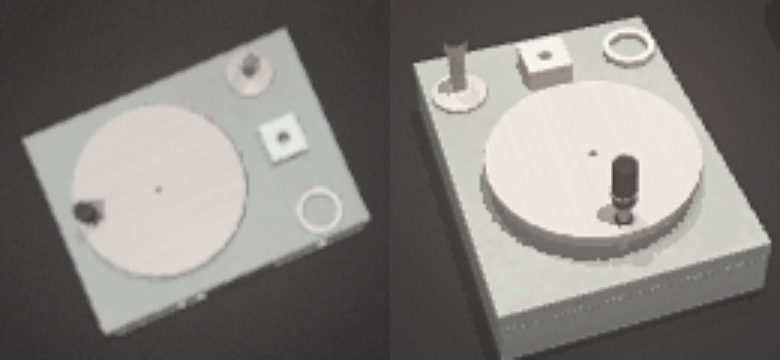

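The left crop shows the unit yawed about 24°, with the pin and boss on opposite sides of the axis. The fixes for axis ≈ (0.515,0.122), pin ≈ (0.488,0.18) and boss ≈ (0.566,0.008) agree. I start moving and watch joint 6.

send_rows --increments '[[[0,0,0,3.5,-1.8,-1.2,-0.2],[0,0,0,7,-3.6,-2.4,-0.2],[0,0,0,10.5,-5.4,-3.6,-0.2],[0,0,0,14,-7.2,-4.8,-0.2],[0,0,0,17.5,-9,-6,-0.2]]]' --force 30

```text
clock: 0.52
position: [0.322, -0.4314, 0.2859]
orientation: [[0.953, 0.302, -0.0], [0.302, -0.953, 0.001], [-0.0, -0.001, -1.0]]
force: [0.9, -0.9, 0.1]
width: 0.0512
grip_force: 0.0
```

```bash
cat >> h.py <<'E'
def goto(x,y,z,yaw=None):
    "print tool-frame shift (cm) and turn wz to a world TCP target; yaw= world angle of tool x"
    s=st(); R=s["orientation"]; d=R.T@(np.array([x,y,z])-s["position"])*100
    a=np.arctan2(R[1,0],R[0,0]); w=0 if yaw is None else -(yaw-a+np.pi)%(2*np.pi)-np.pi if False else (0 if yaw is None else -((yaw-a+np.pi)%(2*np.pi)-np.pi))
    print("t",round(s["clock"],2),"pos",s["position"].round(4),"yaw",round(a,3),"j",s["joint_positions"].round(2),"w",round(s["width"],4),"F",s["force"].round(2)); print("shift cm",d.round(2),"wz",round(w,3))
E
python3 -c "
from h import *
goto(.47,.08,.28,0.422)"
```

```text
t 0.52 pos [ 0.322  -0.4314  0.2859] yaw 0.307 j [-0.93  0.18 -0.08  1.31  0.    1.9 ] w 0.0512 F [ 0.85 -0.86  0.09]
shift cm [ 29.57 -44.27   0.61] wz -0.115
```

send_rows --increments '[[[0,0,-0.12,2.5,-3.3,0,-0.2],[0,0,-0.24,5,-6.6,0,-0.2],[0,0,-0.36,7.5,-9.9,0,-0.2],[0,0,-0.48,10,-13.2,0,-0.2],[0,0,-0.6,12.5,-16.5,0,-0.2]]]'

```text
clock: 0.93
position: [0.3904, -0.2359, 0.2855]
orientation: [[0.611, 0.792, -0.0], [0.792, -0.611, 0.0], [0.0, -0.0, -1.0]]
force: [0.6, -0.1, -0.1]
width: 0.0514
grip_force: 0.0
```

```bash
python3 -c "
from h import *
goto(.51,.09,.24,1.2)"
```

```text
t 0.93 pos [ 0.3904 -0.2359  0.2855] yaw 0.913 j [-0.54  0.02 -0.26  1.29  0.    1.68] w 0.0514 F [ 0.59 -0.09 -0.1 ]
shift cm [ 33.1  -10.45   4.55] wz -0.287
```

send_rows --increments '[[[0,0,-0.06,3.9,-1.2,0.5,-0.2],[0,0,-0.12,7.8,-2.4,1,-0.2],[0,0,-0.18,11.7,-3.6,1.5,-0.2],[0,0,-0.24,15.6,-4.8,2,-0.2],[0,0,-0.29,19.5,-6,2.5,-0.2]]]'

```text
clock: 1.35
position: [0.4632, -0.0453, 0.2604]
orientation: [[0.362, 0.932, -0.0], [0.932, -0.362, -0.0], [-0.0, 0.0, -1.0]]
force: [0.1, -0.3, 0.1]
width: 0.0514
grip_force: 0.0
```

```bash
python3 -c "
from h import *
goto(.51,.09,.24,1.2)"
```

```text
t 1.35 pos [ 0.4632 -0.0453  0.2604] yaw 1.201 j [-0.1   0.05 -0.29  1.23 -0.    1.84] w 0.0514 F [ 0.12 -0.27  0.13]
shift cm [14.3  -0.53  2.04] wz 0.001
```

send_rows --increments '[[[0,0,0,3.6,-0.1,0.5,-0.2],[0,0,0,7.2,-0.2,1,-0.2],[0,0,0,10.8,-0.3,1.5,-0.2],[0,0,0,14.3,-0.5,2,-0.2],[0,0,0,14.3,-0.5,2,-0.2]]]'

```text
clock: 1.77
position: [0.5114, 0.0928, 0.2391]
orientation: [[0.359, 0.933, -0.001], [0.933, -0.359, 0.002], [0.002, -0.002, -1.0]]
force: [0.2, -1.5, -0.3]
width: 0.0511
grip_force: 0.0
```

Run:
```python
from h import *
goto(.487,.18,.24,1.2)
c=cal("wrist"); im,d=robot.grab_frame("wrist"); cv2.imwrite("pics/w1.png",im); np.savez("w1.npz",im=im,d=d,p=c[1],R=c[2])
```

```text
t 1.77 pos [0.5114 0.0928 0.2391] yaw 1.203 j [ 0.18  0.16 -0.22  1.2   0.    2.12] w 0.0511 F [ 0.19 -1.5  -0.28]
shift cm [ 7.26 -5.41 -0.07] wz 0.003
```

View pics/w1.png

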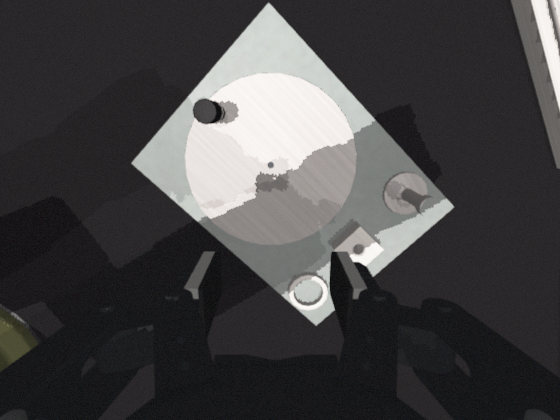

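The wrist view shows the park hole at about (359,250), the axis mark at (270,165), the pin grip top at about (207,110), the cone at (405,195) and the ring at (308,292).

Run:
```python
from h import *
w=np.load("w1.npz"); k,_,_=cal("wrist"); c=(k,w["p"],w["R"]); im=w["im"]; P=pts(c,w["d"]); g=im.max(2)
def dark(u,v,r,th):
    m=(g[v-r:v+r,u-r:u+r]<th).astype(np.uint8); n,l,s,ce=cv2.connectedComponentsWithStats(m)
    i=l[r,r] or 1+np.argmax(s[1:,4]); print(s[i],ce[i]+[u-r,v-r]); return ce[i]+[u-r,v-r]
print(g[245:256,352:367]); 
h=dark(359,249,9,75); print("hole",onplane(c,*h,.08))
a=dark(270,165,7,130); print("axis",onplane(c,*a,.085), P[165,262],P[175,290])
# boss top
print("boss depth",P[250,372],P[238,348],P[256,366])
x=P.reshape(-1,3); b=(x[:,2]>.108)&(x[:,2]<.15)&(x[:,1]>.12)&(x[:,1]<.25)&(x[:,0]>.42)&(x[:,0]<.55); y=x[b]; print("grip",b.sum(),y.min(0),y.max(0),np.median(y,0))
t=y[y[:,2]>np.percentile(y[:,2],95)-.004]; print("grip top",len(t),t.mean(0),cv2.minEnclosingCircle(t[:,:2].astype(np.float32)))
z=P[...,2]; print("plate",np.median(z[100:150,260:300]),"deck",np.median(z[160:180,150:165]))
# plate outline
m=((z>.076)&(z<.105)).astype(np.uint8); m[:, :180]=0; m[250:]=0
cs,_=cv2.findContours(m,0,2); q=max(cs,key=cv2.contourArea); e=cv2.fitEllipse(q); print(e, onplane(c,*e[0],.085))
m=((z>.053)).astype(np.uint8)
# triangulate hole & grip top with top/side views
for n,uvs in(("top",((283+.0,0),)),):pass
t=np.load("top0.npz"); tm=t["im"].max(2); print(tm[184:198,253:268])
```

```text
[[179 178 163 129  98 110 109 114 115 124 138 155 169 178 177]
 [180 166 131  91  89 115 113 110 113 111 120 139 156 176 177]
 [170 142 104  91  97 110 109 112 110 109 110 126 159 190 231]
 [161 133  99 101  99 106 110 108 111 110 110 134 188 226 250]
 [160 128 101 100 100 104 108 109 108 109 111 145 207 236 250]
 [161 120 100 101 103 105 107 106 108 103 115 161 220 237 249]
 [163 135  99 103 101 103 104 109 105 101 132 194 229 239 249]
 [173 150 118 103 101 100 103 108 106 118 170 219 232 244 249]
 [178 172 179 144 116 114 101 115 153 185 210 228 239 248 249]
 [229 228 223 195 186 182 171 173 195 209 229 238 247 249 249]
 [250 248 241 228 228 226 221 222 224 222 242 247 249 249 249]]Traceback (most recent call last):
  File "<stdin>", line 7, in <module>
  File "<stdin>", line 5, in dark
    return _wrapfunc(a, 'argmax', axis=axis, out=out, **kwds)
    return bound(*args, **kwds)
ValueError: attempt to get argmax of an empty sequence
```

Run:
```python
from h import *
w=np.load("w1.npz"); k,_,_=cal("wrist"); c=(k,w["p"],w["R"]); im=w["im"]; P=pts(c,w["d"]); g=im.max(2)
def dark(g,u,v,r,th):
    m=(g[v-r:v+r,u-r:u+r]<th).astype(np.uint8); n,l,s,ce=cv2.connectedComponentsWithStats(m)
    i=l[r,r] or 1+np.argmax(s[1:,4]); print(s[i],ce[i]+[u-r,v-r]); return ce[i]+[u-r,v-r]
def tri(c1,a,c2,b):
    p1,d1=ray(c1,*a);p2,d2=ray(c2,*b); k=np.linalg.lstsq(np.stack([d1,-d2],1),p2-p1,rcond=None)[0]; return p1+d1*k[0],p2+d2*k[1]
h=dark(g,358,249,8,135); print("hole",onplane(c,*h,.08))
a=dark(g,270,165,6,130); print("axis",onplane(c,*a,.085))
x=P.reshape(-1,3); b=(x[:,2]>.108)&(x[:,2]<.15)&(x[:,1]>.12)&(x[:,1]<.25)&(x[:,0]>.42)&(x[:,0]<.55); y=x[b]; print("grip",b.sum(),y.min(0),y.max(0))
t=y[y[:,2]>.134]; print("grip top",len(t),t.mean(0),cv2.minEnclosingCircle(t[:,:2].astype(np.float32)))
z=P[...,2]; print("plate z",np.median(z[100:150,260:300]),"deck",np.median(z[160:180,150:165]),"boss",P[250,372],P[256,366])
m=((z>.076)&(z<.105)).astype(np.uint8); m[:, :180]=0; m[250:]=0
q=max(cv2.findContours(m,0,2)[0],key=cv2.contourArea); e=cv2.fitEllipse(q); print(e, onplane(c,*e[0],.085))
tp=np.load("top0.npz"); s=np.load("side0.npz"); ct=cal("top"); cs=cal("side")
tg=tp["im"].max(2); sg=s["im"].max(2); print(tg[186:196,253:266]); print(sg[217:230,240:254])
ht=dark(tg,259,191,5,130); hs=dark(sg,247,224,5,130)
print("top",onplane(ct,*ht,.08),"side",onplane(cs,*hs,.08)); print(tri(ct,ht,cs,hs),tri(c,h,cs,hs))
```

```text
[ 3  3 11 10 79] [357.86075949 248.70886076]
hole [0.56947748 0.0083089  0.08      ]
[ 4  4  5  4 18] [270.22222222 164.5       ]
axis [0.51738144 0.12090694 0.085     ]
grip 630 [0.48156549 0.17126661 0.10890768] [0.49958017 0.18960479 0.142715  ]
grip top 500 [0.49055046 0.18049206 0.14048987] ((0.4901895225048065, 0.18054991960525513), 0.00898527167737484)
plate z 0.08674517224399594 deck 0.06076310594636544 boss [0.58236482 0.0023726  0.08117478] [ 0.57494016 -0.00250146  0.07975366]
((271.9264831542969, 159.86306762695312), (166.78590393066406, 171.92686462402344), 29.323993682861328) [0.5204257  0.12435786 0.085     ]
[[216 222 224 232 232 230 230 229 229 229 225 205 183]
 [232 232 232 231 230 229 226 229 229 230 231 221 185]
 [231 231 230 230 226 213 202 213 224 231 232 226 203]
 [231 230 229 226 209 168 147 167 206 231 230 230 221]
 [229 229 230 221 180 111 120 125 179 228 230 231 226]
 [221 229 230 222 185 124 153 155 191 227 232 231 229]
 [213 231 230 227 210 179 182 201 221 232 232 231 231]
 [197 230 230 231 228 218 214 224 231 232 232 231 232]
 [183 222 231 231 231 231 23
[... 434 characters left out ...]
5]
 [246 245 245 244 184 147 144 136 161 245 245 244 244 245]
 [248 245 244 245 238 168 145 172 214 247 245 244 244 245]
 [252 246 245 245 246 247 248 248 246 246 245 245 245 247]
 [230 249 245 245 244 246 247 247 247 248 249 251 250 223]
 [168 253 247 247 247 248 249 250 241 223 199 172 163 156]
 [137 232 253 243 226 221 191 172 163 158 153 146 138 149]
 [134 182 169 166 148 155 142 149 148 151 152 152 151 154]]
[4 4 3 2 4] [258.75 190.25]Traceback (most recent call last):
  File "<stdin>", line 17, in <module>
  File "<stdin>", line 5, in dark
    return _wrapfunc(a, 'argmax', axis=axis, out=out, **kwds)
    return bound(*args, **kwds)
ValueError: attempt to get argmax of an empty sequence
```

send_rows --increments '[[[0,0,0,2.5,-1.7,0,-0.2],[0,0,0,5,-3.4,1,-0.2],[0,0,0,7.4,-5.1,2.5,-0.2],[0,0,0,7.4,-5.1,4,-0.2],[0,0,0,7.4,-5.1,4,-0.2]]]'

```text
clock: 2.23
position: [0.4878, 0.1748, 0.198]
orientation: [[0.363, 0.932, -0.004], [0.932, -0.363, -0.002], [-0.003, -0.003, -1.0]]
force: [-0.0, -1.0, -0.8]
width: 0.0512
grip_force: 0.0
```

Run:
```python
from h import *
goto(.4902,.1805,.131,1.2)
c=cal("wrist"); im,d=robot.grab_frame("wrist"); cv2.imwrite("pics/w2.png",im); np.savez("w2.npz",im=im,d=d,p=c[1],R=c[2])
P=pts(c,d);x=P.reshape(-1,3); b=(x[:,2]>.134)&(x[:,2]<.15)&(x[:,1]>.12)&(x[:,1]<.25)&(x[:,0]>.42)&(x[:,0]<.55); t=x[b]
print("grip top",len(t),t.mean(0),cv2.minEnclosingCircle(t[:,:2].astype(np.float32)))
```

```text
t 2.23 pos [0.4878 0.1748 0.198 ] yaw 1.199 j [ 0.34  0.18 -0.29  1.11 -0.    2.29] w 0.0512 F [-0.   -0.97 -0.8 ]
shift cm [0.65 0.04 6.7 ] wz -0.001
grip top 576 [0.49038493 0.1816922  0.14036958] ((0.4900541305541992, 0.18115340173244476), 0.009081965312361717)
```

View pics/w2.png

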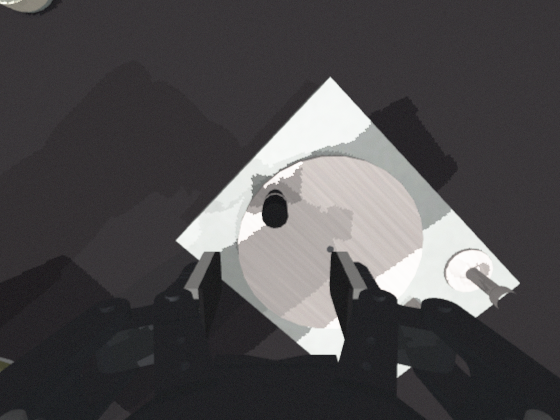

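The pin grip top is at (275,210), midway between the fingers at 208 and 341, so the jaw axis is aligned. I go down partway, settle and recheck.

send_rows --increments '[[[0,0,0,0.3,0,1,-0.2],[0,0,0,0.3,0,2,-0.4],[0,0,0,0.3,0,2.5,-0.4],[0,0,0,0.3,0,2.5,-0.4],[0,0,0,0.3,0,2.5,-0.4]]]'

```text
clock: 2.7
position: [0.491, 0.1774, 0.1754]
orientation: [[0.365, 0.931, -0.001], [0.931, -0.365, -0.0], [-0.001, -0.001, -1.0]]
force: [-0.6, 0.4, -0.5]
width: 0.0598
grip_force: 0.0
```

Run:
```python
from h import *
c=cal("wrist"); im,d=robot.grab_frame("wrist");  np.savez("w3.npz",im=im,d=d,p=c[1],R=c[2])
P=pts(c,d);x=P.reshape(-1,3); b=(x[:,2]>.134)&(x[:,2]<.15)&(x[:,1]>.12)&(x[:,1]<.25)&(x[:,0]>.42)&(x[:,0]<.55); t=x[b]
q=cv2.minEnclosingCircle(t[:,:2].astype(np.float32)); print("grip top",len(t),t.mean(0),q)
goto(*q[0],.131,1.2)
```

```text
grip top 702 [0.49041448 0.18184195 0.14031089] ((0.4902285039424896, 0.18098802864551544), 0.009143554605543613)
t 2.75 pos [0.4913 0.1776 0.1758] yaw 1.197 j [ 0.35  0.2  -0.32  1.06 -0.    2.29] w 0.0596 F [ 0.29 -0.62 -0.52]
shift cm [ 0.27 -0.23  4.48] wz -0.003
```

send_rows --increments '[[[0,0,0,0.3,-0.2,1,0],[0,0,0,0.3,-0.2,2.2,0],[0,0,0,0.3,-0.2,3.4,0.2],[0,0,0,0.3,-0.2,4.4,0.35],[0,0,0,0.3,-0.2,4.4,0.35]]]' --force 20

```text
clock: 3.17
position: [0.4889, 0.1812, 0.1295]
orientation: [[0.364, 0.931, -0.003], [0.931, -0.364, -0.001], [-0.002, -0.002, -1.0]]
force: [0.2, 0.2, -0.2]
width: 0.0279
grip_force: 0.0
```

send_rows --increments '[[[0,0,0,0,0,0,0.4],[0,0,0,0,0,0,0.43],[0,0,0,0,0,0,0.46],[0,0,0,0,0,0,0.48],[0,0,0,0,0,0,0.5]]]' --force 20

```text
clock: 3.58
position: [0.4908, 0.1817, 0.1323]
orientation: [[0.364, 0.931, 0.001], [0.931, -0.364, 0.0], [0.001, 0.001, -1.0]]
force: [0.2, 0.2, -0.3]
width: 0.0214
grip_force: 0.0
```

Run:
```python
from h import *
goto(.4902,.181,.131,1.2)
c=cal("wrist"); im,d=robot.grab_frame("wrist");  np.savez("w4.npz",im=im,d=d,p=c[1],R=c[2])
cv2.imwrite("pics/w4.png",cv2.resize(im[150:390,140:410],None,fx=2,fy=2))
```

```text
t 3.58 pos [0.4908 0.1817 0.1323] yaw 1.198 j [ 0.35  0.23 -0.38  0.96 -0.    2.3 ] w 0.0214 F [ 0.19  0.17 -0.27]
shift cm [-0.09 -0.03  0.13] wz -0.002
```

View pics/w4.png

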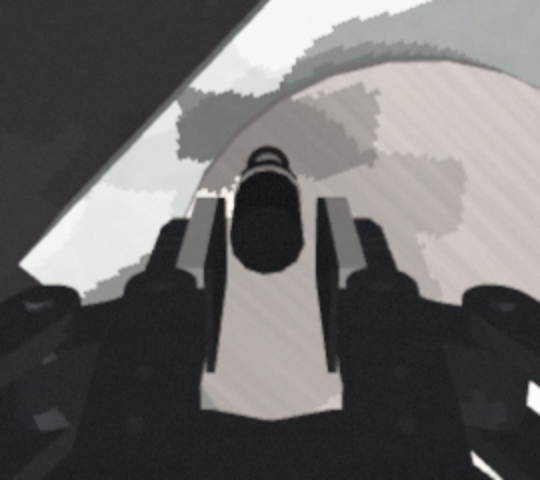

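The pin's grip spans 232–303 between the pads at 226 and 317, so I shift −1 mm in tool y and close.

send_rows --increments '[[[0,0,0,0,-0.1,0,0.5],[0,0,0,0,-0.1,0,0.5],[0,0,0,0,-0.1,0,0.54],[0,0,0,0,-0.1,0,0.56],[0,0,0,0,-0.1,0,0.58]]]' --force 20

```text
clock: 4.05
position: [0.4895, 0.1819, 0.1317]
orientation: [[0.364, 0.931, 0.0], [0.931, -0.364, -0.0], [-0.0, 0.0, -1.0]]
force: [0.3, 0.9, -0.2]
width: 0.0179
grip_force: 0.1
```

send_rows --increments '[[[0,0,0,0,0,0,0.6],[0,0,0,0,0,0,0.63],[0,0,0,0,0,0,0.66],[0,0,0,0,0,0,0.7],[0,0,0,0,0,0,0.8]]]' --force 20

```text
clock: 4.47
position: [0.4896, 0.1819, 0.1318]
orientation: [[0.364, 0.931, 0.0], [0.931, -0.364, 0.0], [0.0, 0.0, -1.0]]
force: [0.7, -0.5, 1.3]
width: 0.0154
grip_force: 19.5
```

send_rows --increments '[[[0,0,0,0,0,-0.5,0.8],[0,0,0,0,0,-1.5,0.8],[0,0,0,0,0,-3,0.8],[0,0,0,0,0,-4.5,0.8],[0,0,0,0,0,-6,0.8]]]' --force 30

```text
clock: 4.88
position: [0.4894, 0.1819, 0.1931]
orientation: [[0.364, 0.931, 0.0], [0.931, -0.364, 0.0], [0.0, 0.0, -1.0]]
force: [0.3, 0.0, -0.7]
width: 0.0147
grip_force: 29.3
```

send_rows --increments '[[[0,0,0,0,0,-1,0.8],[0,0,0,0,0,-1,0.8],[0,0,0,0,0,-1,0.8],[0,0,0,0,0,-1,0.8],[0,0,0,0,0,-1,0.8]]]'

```text
clock: 5.3
position: [0.4888, 0.1816, 0.2007]
orientation: [[0.364, 0.931, -0.002], [0.931, -0.364, -0.001], [-0.001, -0.001, -1.0]]
force: [-0.7, 0.7, 0.4]
width: 0.0145
grip_force: 29.3
```

Run:
```python
from h import *
goto(.5695,.0083,.2,1.2)
for n in("wrist","side","top"):
    c=cal(n); im,d=robot.grab_frame(n);  np.savez(n[0]+"5.npz",im=im,d=d,p=c[1],R=c[2]); 
    P=pts(c,d)
    if n=="side":
        x=P.reshape(-1,3); b=(x[:,2]>.095)&(x[:,2]<.16)&(x[:,1]>.15)&(x[:,1]<.21)&(x[:,0]>.46)&(x[:,0]<.52); y=x[b]
        for z in np.arange(.095,.16,.01):
            q=y[(y[:,2]>=z)&(y[:,2]<z+.01)]; print(round(z,3),len(q),q.mean(0) if len(q) else "", np.ptp(q,axis=0) if len(q) else "")
    if n=="side": S=im[170:320,190:340]
    if n=="wrist": W=im[100:400,140:440]
cv2.imwrite("pics/s5.png",np.hstack([cv2.resize(S,(390,390)),cv2.resize(W,(390,390))]))
```

```text
t 5.3 pos [0.4888 0.1816 0.2007] yaw 1.198 j [ 0.36  0.18 -0.28  1.12 -0.    2.3 ] w 0.0145 F [-0.69  0.7   0.44]
shift cm [-13.2   13.83   0.07] wz -0.002
0.095 0  
0.105 1 [0.48984137 0.18249478 0.11288418] [0. 0. 0.]
0.115 12 [0.48673171 0.18495005 0.12028633] [0.00608693 0.00363335 0.00800052]
0.125 14 [0.48722651 0.18490481 0.12974667] [0.0062579  0.00423408 0.00782683]
0.135 16 [0.4871804  0.18472931 0.14020485] [0.00629258 0.00373571 0.00988928]
0.145 12 [0.48703526 0.18516046 0.15028759] [0.00610843 0.00387814 0.00943053]
0.155 10 [0.4873997  0.18430822 0.15768683] [0.00762664 0.00647314 0.00335557]
```

View pics/s5.png

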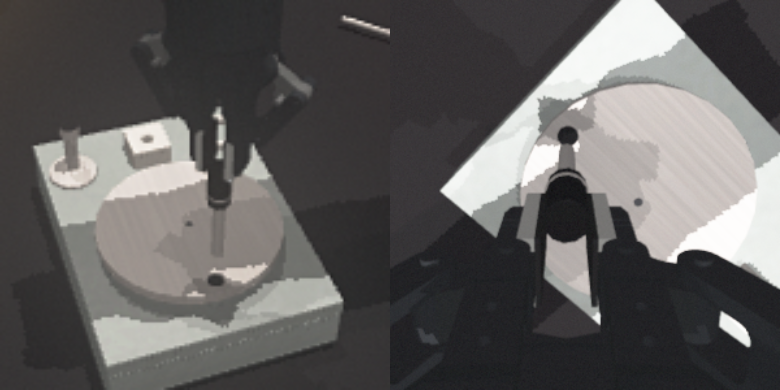

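The pin is out, upright and clear of the plate. I carry it to above the boss.

send_rows --increments '[[[0,0,0,-2.6,2.8,0,0.8],[0,0,0,-5.3,5.5,0,0.8],[0,0,0,-7.9,8.3,0,0.8],[0,0,0,-10.6,11.1,0,0.8],[0,0,0,-13.2,13.8,0,0.8]]]'

```text
clock: 5.87
position: [0.5703, 0.0069, 0.2014]
orientation: [[0.364, 0.931, -0.0], [0.931, -0.364, -0.0], [-0.0, -0.0, -1.0]]
force: [1.0, -0.1, -1.9]
width: 0.0145
grip_force: 29.3
```

send_rows --increments '[[[0,0,0,0,0,0.5,0.8],[0,0,0,0,0,1,0.8],[0,0,0,0,0,1.5,0.8],[0,0,0,0,0,2,0.8],[0,0,0,0,0,2,0.8]]]'

```text
clock: 6.28
position: [0.5685, 0.0098, 0.1802]
orientation: [[0.363, 0.932, -0.002], [0.932, -0.363, 0.0], [-0.001, -0.002, -1.0]]
force: [-1.1, -0.1, -0.7]
width: 0.0149
grip_force: 29.3
```

Run:
```python
from h import *
goto(.5695,.0083,.165,1.2)
V=[]
for n in("wrist","side"):
    c=cal(n); im,d=robot.grab_frame(n);  np.savez(n[0]+"6.npz",im=im,d=d,p=c[1],R=c[2])
    p,q=(np.array([.5695,.0083,.085]),n); k=c[0]; x=c[2].T@(p-c[1]); u=int(k["fx"]*x[0]/x[2]+k["cx"]); v=int(k["fy"]*x[1]/x[2]+k["cy"]); r=45 if n=="side" else 75; print(n,u,v)
    u=max(r,u); v=min(max(r,v),419-r); V.append(cv2.resize(im[v-r:v+r,u-r:u+r],(390,390),interpolation=0)); print("crop origin",u-r,v-r,"scale",390/2/r)
cv2.imwrite("pics/h6.png",np.hstack(V))
goto(.5695,.0083,.165,1.2)
```

```text
t 6.28 pos [0.5685 0.0098 0.1802] yaw 1.2 j [ 0.02  0.28 -0.2   1.1   0.    1.96] w 0.0149 F [-1.15 -0.07 -0.7 ]
shift cm [-0.1   0.15  1.52] wz -0.0
wrist 276 211
crop origin 201 136 scale 2.6
side 245 220
crop origin 200 175 scale 4.333333333333333
t 6.38 pos [0.5692 0.0097 0.1814] yaw 1.199 j [ 0.02  0.28 -0.2   1.1   0.    1.96] w 0.0149 F [-0.44  0.12  0.52]
shift cm [-0.12  0.08  1.64] wz -0.001
```

View pics/h6.png

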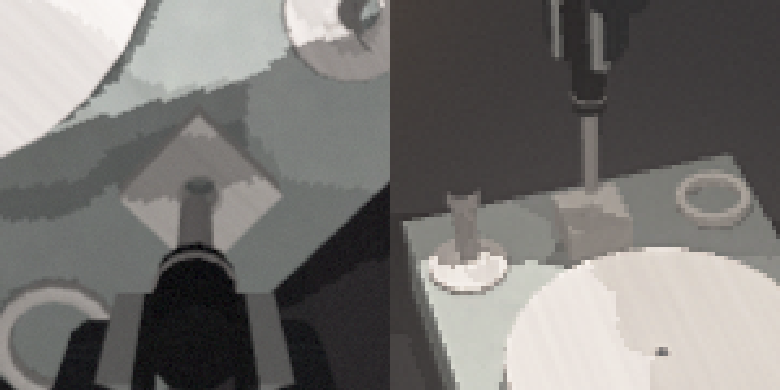

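The wrist crop shows the shaft over the boss, with the hole at crop (200,187) just past the foot. The side crop shows the shaft standing over the boss top. I compute the remaining offset.

Run:
```python
from h import *
w=np.load("w6.npz"); c=(cal("wrist")[0],w["p"],w["R"]); im=w["im"]; g=im.max(2).astype(int)
print(g[198:234:1,266:294:1])
for p in ([.5687,.0097,.0955],[.5687,.0097,.080],[.5687,.0097,.104]):
    x=c[2].T@(np.array(p)-c[1]); k=c[0]; print(p,k["fx"]*x[0]/x[2]+k["cx"],k["fy"]*x[1]/x[2]+k["cy"])
print(onplane(c,277.9,207.5,.08))
```

```text
[[123 123 121 ... 125 127 124]
 [127 119 123 ... 127 125 126]
 [124 124 122 ... 125 126 126]
 ...
 [117 121  78 ... 114 113 116]
 [ 84  47  18 ... 113 113 115]
 [ 44  17  45 ... 115 115 117]]
[0.5687, 0.0097, 0.0955] 275.1807211042549 214.17391672537008
[0.5687, 0.0097, 0.08] 275.21418275331956 208.72629142988404
[0.5687, 0.0097, 0.104] 275.1605664081997 217.45514269964826
[0.57106178 0.00987059 0.08      ]
```

Run:
```python
from h import *
w=np.load("w6.npz"); g=w["im"].max(2).astype(int)
print("     ",list(range(262,296)))
for r in range(198,232,1): print(r,*g[r,262:296])
```

```text
[262, 263, 264, 265, 266, 267, 268, 269, 270, 271, 272, 273, 274, 275, 276, 277, 278, 279, 280, 281, 282, 283, 284, 285, 286, 287, 288, 289, 290, 291, 292, 293, 294, 295]
198 123 123 124 123 123 123 121 122 122 123 123 122 124 124 123 121 122 121 123 123 124 124 126 127 126 126 125 128 127 125 127 124 127 124
199 123 123 121 123 127 119 123 125 122 124 124 123 122 123 123 122 123 121 120 120 122 122 125 128 126 125 124 124 128 127 125 126 125 129
200 124 125 123 126 124 124 122 124 123 127 123 123 125 123 124 125 124 124 123 121 120 121 125 127 124 126 127 126 123 125 126 126 125 125
201 122 124 123 121 123 124 124 123 120 123 124 123 125 120 124 125 125 123 124 120 121 118 123 124 125 126 127 129 124 125 126 125 125 127
202 121 122 124 125 123 124 122 121 123 122 122 124 122 122 120 122 123 122 122 120 120 120 122 122 125 127 124 124 124 125 126 125 128 127
203 121 121 121 124 123 122 126 122 123 121 123 118 117 114 114 113 111 109 114 119 122 124 119 121 123 124 124 126 128 123 121 124 126 126
204 122 123 122 123 123 125 124 125 123 123 120 113 108 100 96 96 97 98 100 109 118 121 1
[... 2799 characters left out ...]
 86 84 83 83 112 158 160 160 157 157 157 155 156 159 155 143 120 111
227 134 151 159 159 161 158 147 108 86 89 88 90 91 89 88 88 86 84 82 81 111 159 161 160 158 158 156 158 157 153 140 120 115 112
228 116 133 152 160 158 159 148 109 84 86 89 87 89 85 78 74 80 85 85 83 113 160 159 159 159 159 154 158 154 139 123 113 113 113
229 112 116 133 150 157 159 144 100 74 76 72 70 63 61 48 40 57 69 78 79 109 154 159 160 160 160 158 154 138 123 115 113 112 113
230 112 113 114 128 150 155 128 71 45 38 37 27 14 19 20 6 24 39 47 54 88 134 157 159 160 158 156 142 122 113 115 111 115 116
231 112 111 111 116 117 121 78 15 16 17 18 20 22 27 24 19 8 25 16 22 50 91 122 140 158 156 142 123 114 114 113 116 114 117
```

Run:
```python
from h import *
w=np.load("w6.npz"); c=(cal("wrist")[0],w["p"],w["R"])
tx=np.array([.363,.932]); ty=np.array([.932,-.363])
for n,p,r in(("hole top edge",onplane(c,277,204.2,.08),.0055),("foot edge r3",onplane(c,275.8,210.3,.0955),.003),("foot r3.5",onplane(c,275.8,210.3,.0955),.0035)):
    q=p[:2]-r*tx; print(n,q,"tool",q@tx,q@ty)
q=np.array([.5687,.0097]); print("tcp",q@tx,q@ty)
# boss outline top-centre by bright/diamond corners: apex up (198,108)/2.6, right (281,190), left(121,198)
for u,v in((201+198/2.6,136+108/2.6),(201+281/2.6,136+190/2.6),(201+121/2.6,136+197/2.6)): print(onplane(c,u,v,.08))
```

```text
hole top edge [0.56937592 0.0075366 ] tool 0.2137075662195244 0.527922571923252
foot edge r3 [0.56913751 0.00955362] tool 0.2155008842466549 0.5269681942892019
foot r3.5 [0.56895601 0.00908762] tool 0.21500068774665493 0.5269681942892019
tcp 0.2154785 0.5265073
[0.57919677 0.03256962 0.08      ]
[ 5.93779057e-01 -3.36627497e-04  8.00000000e-02]
[0.54714942 0.01535091 0.08      ]
```

send_rows --increments '[[[0,0,0,-0.15,0.1,0.3,0.8],[0,0,0,-0.15,0.1,0.6,0.8],[0,0,0,-0.15,0.1,0.9,0.8],[0,0,0,-0.15,0.1,1.1,0.8],[0,0,0,-0.15,0.1,1.1,0.8]]]'

```text
clock: 6.8
position: [0.5699, 0.007, 0.1701]
orientation: [[0.364, 0.931, -0.001], [0.931, -0.364, 0.0], [-0.0, -0.001, -1.0]]
force: [0.3, 0.0, -0.4]
width: 0.0148
grip_force: 29.3
```

send_rows --increments '[[[0,0,0,0,0,0,0.8],[0,0,0,0,0,0,0.8],[0,0,0,0,0,0.1,0.8],[0,0,0,0,0,0.2,0.8],[0,0,0,0,0,0.3,0.8]]]'

```text
clock: 7.22
position: [0.5703, 0.0069, 0.1677]
orientation: [[0.364, 0.931, 0.0], [0.931, -0.364, -0.0], [0.0, 0.0, -1.0]]
force: [-0.1, 0.7, -0.4]
width: 0.0148
grip_force: 29.3
```

Run:
```python
from h import *
goto(.5693,.008,.132,1.2)
c=cal("wrist"); im,d=robot.grab_frame("wrist"); np.savez("w7.npz",im=im,d=d,p=c[1],R=c[2]); g=im.max(2)
for r in range(206,240,2): print(r,*g[r,262:296])
```

```text
t 7.22 pos [0.5703 0.0069 0.1677] yaw 1.198 j [ 0.01  0.29 -0.22  1.07 -0.    1.96] w 0.0148 F [-0.12  0.65 -0.37]
shift cm [ 0.07 -0.14  3.57] wz -0.002
206 125 125 124 125 122 118 118 108 98 94 89 90 93 97 95 105 112 116 120 122 122 121 124 124 127 126 125 127 124 126 124 126 126 128
208 123 123 124 122 113 102 88 73 74 78 81 79 82 82 79 76 79 94 111 117 124 123 120 121 125 123 126 123 128 126 125 124 125 125
210 122 124 121 113 108 99 86 76 72 72 75 75 75 78 79 75 76 88 103 112 121 126 123 124 120 123 122 125 127 126 124 126 130 142
212 122 126 121 110 107 92 96 100 91 84 83 88 90 87 88 87 84 85 92 106 114 125 127 124 125 124 122 127 139 148 162 162 160 162
214 124 124 122 114 111 99 99 97 92 86 84 86 89 88 87 87 84 84 82 94 117 128 141 141 149 161 161 157 159 153 158 160 159 160
216 123 124 127 138 139 125 101 96 88 83 87 86 89 88 90 87 84 84 83 93 128 159 161 159 157 161 160 160 159 157 158 156 156 160
218 156 160 161 156 150 143 142 117 90 85 88 89 87 87 87 87 85 86 85 98 130 160 159 161 158 158 161 160 163 162 160 158 158 157
220 159 158 160 159 157 155 151 132 83 86 85 89 90 
[... 474 characters left out ...]
56 159 158 161 149 111 86 87 89 89 91 86 78 77 81 84 87 82 111 157 157 160 159 160 160 158 156 137 119 116 114 116
230 159 160 157 157 157 153 126 67 48 37 41 25 16 14 8 17 20 37 49 56 87 137 159 157 159 157 152 137 118 117 115 113 111 115
232 160 159 158 153 116 59 15 17 28 39 53 58 62 64 65 62 55 50 43 26 12 16 41 91 132 135 117 111 115 113 113 113 117 115
234 127 125 80 43 45 68 85 92 97 99 89 83 82 79 80 77 84 92 92 98 90 75 58 32 41 85 115 115 115 113 116 115 112 113
236 86 38 61 85 96 84 74 39 21 15 17 17 16 17 20 18 18 11 27 43 69 81 82 85 79 55 63 103 117 117 116 113 115 114
238 64 90 97 73 40 10 19 20 17 15 14 17 13 17 20 17 19 18 15 10 17 14 22 29 61 90 89 60 85 114 114 116 115 115
```

Run:
```python
from h import *
w=np.load("w7.npz"); c=(cal("wrist")[0],w["p"],w["R"]); g=w["im"].max(2)
for r in range(203,215): print(r,*g[r,264:286])
tx=np.array([.364,.931]); ty=np.array([.931,-.364])
for n,p,r in(("hole top edge",onplane(c,273.4,206.2,.08),.0055),("foot edge r3",onplane(c,275.7,211.3,.082),.003)):
    q=p[:2]-r*tx; print(n,q,"tool",q@tx,q@ty)
q=np.array([.5703,.0069]); print("tcp",q@tx,q@ty)
goto(.5693,.008,.165)
```

```text
203 123 122 125 126 126 125 126 124 123 124 127 125 124 125 123 123 118 123 125 125 126 125
204 123 125 122 122 125 125 121 118 116 116 117 116 120 121 124 121 120 121 122 125 125 122
205 126 124 124 121 122 119 111 109 104 103 104 108 108 115 120 123 121 122 122 123 123 126
206 124 125 122 118 118 108 98 94 89 90 93 97 95 105 112 116 120 122 122 121 124 124
207 124 124 121 112 105 93 82 87 88 87 90 87 84 89 96 106 116 120 125 125 120 126
208 124 122 113 102 88 73 74 78 81 79 82 82 79 76 79 94 111 117 124 123 120 121
209 123 119 110 101 78 70 73 70 72 70 77 75 73 69 70 81 107 115 120 125 121 122
210 121 113 108 99 86 76 72 72 75 75 75 78 79 75 76 88 103 112 121 126 123 124
211 121 115 107 95 93 90 79 74 75 80 82 87 86 84 84 86 97 113 114 124 125 124
212 121 110 107 92 96 100 91 84 83 88 90 87 88 87 84 85 92 106 114 125 127 124
213 121 114 106 94 99 100 96 89 84 86 88 89 87 86 86 84 88 98 115 121 124 124
214 122 114 111 99 99 97 92 86 84 86 89 88 87 87 84 84 82 94 117 128 141 141
hole top edge [0.56945158 0.00716161] tool 0.2139478380693028 0.5275525960448703
foot edge r3 [0.57072644 0.00565153] tool 0.2130059940302055 0.5292891574181702
tcp 0.2140131 0.5284377000000001
t 7.27 pos [0.5702 0.0069 0.1674] yaw 1.198 j [ 0.01  0.29 -0.22  1.07  0.    1.96] w 0.0148 F [-0.26  0.1  -2.45]
shift cm [ 0.07 -0.12  0.24] wz 0
```

send_rows --increments '[[[0,0,0,0.05,-0.17,-0.2,0.8],[0,0,0,0.05,-0.17,-0.2,0.8],[0,0,0,0.05,-0.17,-0.2,0.8],[0,0,0,0.05,-0.17,-0.2,0.8],[0,0,0,0.05,-0.17,-0.2,0.8]]]'

```text
clock: 7.68
position: [0.5689, 0.008, 0.1698]
orientation: [[0.364, 0.931, 0.0], [0.931, -0.364, -0.0], [0.0, 0.0, -1.0]]
force: [-0.2, 0.4, -0.4]
width: 0.0148
grip_force: 29.3
```

send_rows --increments '[[[0,0,0,0,0,0,0.8],[0,0,0,0,0,0,0.8],[0,0,0,0,0,0,0.8],[0,0,0,0,0,0,0.8],[0,0,0,0,0,0,0.8]]]'

```text
clock: 8.1
position: [0.5689, 0.008, 0.1697]
orientation: [[0.364, 0.931, -0.0], [0.931, -0.364, -0.0], [-0.0, -0.0, -1.0]]
force: [0.6, -0.3, -0.3]
width: 0.0146
grip_force: 29.3
```

Run:
```python
from h import *
c=cal("wrist"); im,d=robot.grab_frame("wrist"); np.savez("w8.npz",im=im,d=d,p=c[1],R=c[2]); g=im.max(2)
for r in range(202,226): print(r,*g[r,262:290])
goto(.5693,.008,.165)
```

```text
202 124 124 127 124 124 122 123 123 125 125 123 124 124 123 124 124 125 123 122 123 119 124 124 129 125 128 125 124
203 122 123 125 124 124 123 124 121 123 128 125 124 122 124 125 123 122 124 121 123 122 120 123 126 122 125 125 125
204 124 124 122 123 120 126 126 123 121 123 123 117 119 116 114 117 119 121 121 123 122 121 120 125 126 123 128 123
205 123 124 124 123 125 125 126 125 121 119 114 110 101 104 101 103 111 113 116 118 122 121 120 123 121 126 127 126
206 123 123 124 124 123 124 124 122 116 109 95 96 92 95 92 93 97 99 105 114 120 121 121 121 121 122 124 126
207 124 124 123 122 123 123 122 116 104 94 85 83 84 91 90 88 86 88 91 102 110 120 123 119 119 121 123 123
208 122 123 126 123 124 121 119 111 97 79 69 75 79 83 81 82 78 74 74 86 102 115 123 124 121 119 123 121
209 123 122 122 125 124 120 112 104 85 70 71 72 70 73 72 72 74 71 72 78 96 111 117 123 122 121 120 120
210 124 124 122 123 121 119 107 102 90 79 74 74 76 78 78 78 70 71 75 84 93 105 112 123 125 123 120 126
211 125 124 126 123 121 118 111 101 97 92 82 80 82 84 88 81 78 80 87 92 94 105 114 120 131 142 143 144
212 124 1
[... 889 characters left out ...]
87 125 159 161 161 160 158 157 158
221 158 158 159 158 161 161 158 142 82 87 87 90 89 86 86 89 86 86 81 87 120 159 161 159 158 157 159 160
222 158 158 156 160 159 159 156 132 86 85 88 89 90 90 89 86 87 86 83 90 122 157 160 158 159 160 160 158
223 158 157 159 157 159 160 153 124 80 85 88 88 88 91 89 88 85 87 86 90 122 159 161 160 159 160 158 160
224 156 159 156 156 157 159 154 126 85 87 89 91 93 90 88 89 86 86 82 86 114 159 158 157 159 161 161 160
225 156 158 155 159 157 158 152 126 83 89 91 86 88 89 86 84 87 88 85 84 111 158 158 156 157 157 161 161
t 8.15 pos [0.5689 0.008  0.1697] yaw 1.198 j [ 0.01  0.28 -0.22  1.07  0.    1.96] w 0.0147 F [-0.19  0.1  -0.42]
shift cm [0.02 0.04 0.47] wz 0
```

The hole is at columns 269–283 and the shaft is centred at 275.7, so they line up. I lower with force checks.

send_rows --increments '[[[0,0,0,0,0,0.15,0.8],[0,0,0,0,0,0.3,0.8],[0,0,0,0,0,0.45,0.8],[0,0,0,0,0,0.6,0.8],[0,0,0,0,0,0.7,0.8]]]' --force 25

```text
clock: 8.57
position: [0.5687, 0.008, 0.1624]
orientation: [[0.364, 0.931, -0.0], [0.931, -0.364, 0.0], [-0.0, -0.0, -1.0]]
force: [0.4, -0.6, -0.6]
width: 0.0146
grip_force: 29.3
```

send_rows --increments '[[[0,0,0,0,0,0.15,0.8],[0,0,0,0,0,0.3,0.8],[0,0,0,0,0,0.45,0.8],[0,0,0,0,0,0.6,0.8],[0,0,0,0,0,0.7,0.8]]]' --force 25

```text
clock: 8.98
position: [0.5688, 0.008, 0.1555]
orientation: [[0.364, 0.931, -0.0], [0.931, -0.364, 0.0], [-0.0, -0.0, -1.0]]
force: [-0.7, -0.5, 0.4]
width: 0.0145
grip_force: 29.3
```

Inside by about 10 mm with no lateral force. I continue.

send_rows --increments '[[[0,0,0,0,0,0.3,0.8],[0,0,0,0,0,0.6,0.8],[0,0,0,0,0,0.9,0.8],[0,0,0,0,0,1.2,0.8],[0,0,0,0,0,1.2,0.8]]]'

```text
clock: 9.4
position: [0.5684, 0.008, 0.1429]
orientation: [[0.364, 0.931, -0.001], [0.931, -0.364, -0.0], [-0.0, -0.001, -1.0]]
force: [0.7, 0.7, -0.7]
width: 0.0142
grip_force: 29.3
```

send_rows --increments '[[[0,0,0,0,0,0.2,0.8],[0,0,0,0,0,0.4,0.8],[0,0,0,0,0,0.6,0.8],[0,0,0,0,0,0.8,0.8],[0,0,0,0,0,0.9,0.8]]]'

```text
clock: 9.82
position: [0.5688, 0.008, 0.1344]
orientation: [[0.364, 0.931, -0.0], [0.931, -0.364, 0.0], [-0.0, -0.0, -1.0]]
force: [-0.4, 0.6, -0.4]
width: 0.0149
grip_force: 29.3
```

send_rows --increments '[[[0,0,0,0,0,0.05,0.8],[0,0,0,0,0,0.1,0.8],[0,0,0,0,0,0.15,0.8],[0,0,0,0,0,0.2,0.8],[0,0,0,0,0,0.2,0.8]]]' --force 20

```text
clock: 10.23
position: [0.5688, 0.008, 0.1326]
orientation: [[0.364, 0.931, -0.0], [0.931, -0.364, -0.0], [-0.0, -0.0, -1.0]]
force: [0.6, 0.5, -1.0]
width: 0.0142
grip_force: 29.3
```

send_rows --increments '[[[0,0,0,0,0,0,0.6],[0,0,0,0,0,0,0.5],[0,0,0,0,0,0,0.3],[0,0,0,0,0,0,0.1],[0,0,0,0,0,0,0]]]'

```text
clock: 10.65
position: [0.569, 0.008, 0.1328]
orientation: [[0.364, 0.931, 0.0], [0.931, -0.364, 0.0], [0.0, 0.0, -1.0]]
force: [-0.1, 0.2, 0.6]
width: 0.0426
grip_force: 0.0
```

Run:
```python
from h import *
goto(.5693,.008,.2)
c=cal("wrist"); im,d=robot.grab_frame("wrist"); P=pts(c,d); x=P.reshape(-1,3)
b=(x[:,2]>.11)&(x[:,2]<.16)&(abs(x[:,1]-.008)<.02)&(abs(x[:,0]-.569)<.02); y=x[b]; print(len(y),y.max(0),np.percentile(y[:,2],[50,90]))
t=y[y[:,2]>np.percentile(y[:,2],60)-.003]; print(cv2.minEnclosingCircle(t[:,:2].astype(np.float32)),t.mean(0))
```

```text
t 10.65 pos [0.569  0.008  0.1328] yaw 1.198 j [ 0.01  0.31 -0.27  0.99  0.    1.96] w 0.0426 F [-0.13  0.16  0.57]
shift cm [ 0.01  0.03 -6.72] wz 0
2123 [0.58899788 0.02798689 0.15998312] [0.14050088 0.15301122]
((0.5672179460525513, 0.00885167345404625), 0.026371963322162628) [0.56718844 0.01009355 0.14409993]
```

The grip top is at z = 0.1405, the same as at the start, so the pin is fully home and let go. I raise straight up, then check.

send_rows --increments '[[[0,0,0,0,0,-0.8,0],[0,0,0,0,0,-2.5,0],[0,0,0,0,0,-4.5,0],[0,0,0,0,0,-6,0],[0,0,0,0,0,-6.7,0]]]'

```text
clock: 11.12
position: [0.5701, 0.008, 0.2026]
orientation: [[0.364, 0.931, 0.003], [0.931, -0.364, 0.0], [0.001, 0.003, -1.0]]
force: [0.4, 0.1, 0.9]
width: 0.0426
grip_force: 0.0
```

Run:
```python
from h import *
goto(.5316,.1585,.2)
c=cal("side"); im,d=robot.grab_frame("side"); P=pts(c,d); x=P.reshape(-1,3)
b=(x[:,2]>.1)&(x[:,2]<.16)&(abs(x[:,1]-.008)<.03)&(abs(x[:,0]-.569)<.03); y=x[b]; print(len(y),y.min(0),y.max(0))
for z in(.105,.115,.125,.135): q=y[abs(y[:,2]-z)<.005]; print(z,len(q),q.mean(0))
```

```text
t 11.12 pos [0.5701 0.008  0.2026] yaw 1.198 j [ 0.01  0.26 -0.17  1.14 -0.    1.96] w 0.0426 F [0.38 0.14 0.9 ]
shift cm [12.61 -9.07  0.25] wz 0
113 [ 0.55927032 -0.00084482  0.10114794] [0.57641175 0.01942669 0.14095691]
0.105 17 [0.56593289 0.01425126 0.10617831]
0.115 24 [0.56689014 0.01459    0.11501797]
0.125 23 [0.56673491 0.01423766 0.12471679]
0.135 48 [0.56746827 0.01085557 0.13601302]
```

send_rows --increments '[[[0,0,0,3.2,-2.3,0,0],[0,0,0,6.4,-4.6,0,0.3],[0,0,0,9.5,-6.9,0,0.6],[0,0,0,12.6,-9.1,0.5,1],[0,0,0,12.6,-9.1,2,1]]]'

```text
clock: 11.58
position: [0.5295, 0.1645, 0.1809]
orientation: [[0.359, 0.933, 0.002], [0.933, -0.359, 0.004], [0.004, 0.001, -1.0]]
force: [0.6, -0.5, -0.7]
width: 0.0002
grip_force: 0.0
```

send_rows --increments '[[[0,0,0,0,0,1,1],[0,0,0,0,0,2,1],[0,0,0,0,0,3,1],[0,0,0,0,0,3.5,1],[0,0,0,0,0,3.5,1]]]'

```text
clock: 12.0
position: [0.5293, 0.1571, 0.143]
orientation: [[0.366, 0.931, -0.003], [0.931, -0.366, -0.001], [-0.002, -0.002, -1.0]]
force: [-0.4, 0.3, -0.5]
width: -0.0001
grip_force: 0.0
```

send_rows --increments '[[[0,0,0,0,0,0.5,1],[0,0,0,0,0,1,1],[0,0,0,0,0,1.3,1],[0,0,0,0,0,1.5,1],[0,0,0,0,0,1.5,1]]]'

```text
clock: 12.42
position: [0.5299, 0.1584, 0.1294]
orientation: [[0.365, 0.931, -0.0], [0.931, -0.365, -0.0], [-0.0, -0.0, -1.0]]
force: [-0.8, 0.4, 0.6]
width: -0.0001
grip_force: 0.0
```

Run:
```python
from h import *
goto(.5316,.1585,.108)
F=[]
for i in range(4):
    F.append(robot.sense()["force"]); c=cal("wrist"); im,d=robot.grab_frame("wrist")
print(np.mean(F,0),np.std(F,0)); goto(.5316,.1585,.108)
```

```text
t 12.42 pos [0.5299 0.1584 0.1294] yaw 1.198 j [ 0.29  0.28 -0.31  0.97  0.    2.23] w -0.0001 F [-0.77  0.42  0.62]
shift cm [0.08 0.16 2.14] wz 0
[0.00765682 0.26419235 0.10104504] [0.54609078 0.34233946 0.37563893]
t 12.62 pos [0.5302 0.1586 0.13  ] yaw 1.198 j [ 0.29  0.28 -0.31  0.97  0.    2.23] w 0.0001 F [-0.9   0.05  0.28]
shift cm [0.04 0.13 2.2 ] wz 0
```

send_rows --increments '[[[0,0,0,0,0.1,0.4,1],[0,0,0,0,0.1,0.8,1],[0,0,0,0,0.1,1.2,1],[0,0,0,0,0.1,1.5,1],[0,0,0,0,0.1,1.6,1]]]'

```text
clock: 13.03
position: [0.5304, 0.158, 0.1128]
orientation: [[0.364, 0.931, -0.001], [0.931, -0.364, -0.0], [-0.001, -0.001, -1.0]]
force: [-0.9, 0.1, 0.0]
width: -0.0001
grip_force: 0.0
```

send_rows --increments '[[[0,0,0,0,0,0,1],[0,0,0,0,0,0.02,1],[0,0,0,0,0,0.05,1],[0,0,0,0,0,0.07,1],[0,0,0,0,0,0.1,1]]]'

```text
clock: 13.45
position: [0.5312, 0.1582, 0.1129]
orientation: [[0.364, 0.931, 0.0], [0.931, -0.364, 0.0], [0.0, 0.0, -1.0]]
force: [0.5, 0.1, 0.5]
width: -0.0001
grip_force: 0.0
```

send_rows --increments '[[[0,0,0,0,0,0,1],[0,0,0,0,0,0.02,1],[0,0,0,0,0,0.04,1],[0,0,0,0,0,0.06,1],[0,0,0,0,0,0.08,1]]]'

```text
clock: 13.87
position: [0.531, 0.1581, 0.1119]
orientation: [[0.364, 0.931, 0.0], [0.931, -0.364, -0.0], [0.0, 0.0, -1.0]]
force: [-0.9, -0.3, 0.4]
width: 0.0002
grip_force: 0.0
```

Tip at about 0.090, no contact yet. I continue in small steps.

send_rows --increments '[[[0,0,0,0,0,0.02,1],[0,0,0,0,0,0.04,1],[0,0,0,0,0,0.06,1],[0,0,0,0,0,0.08,1],[0,0,0,0,0,0.08,1]]]'

```text
clock: 14.28
position: [0.5309, 0.1581, 0.111]
orientation: [[0.364, 0.931, -0.0], [0.931, -0.364, -0.0], [-0.0, -0.0, -1.0]]
force: [-0.3, -0.1, -0.1]
width: -0.0001
grip_force: 0.0
```

send_rows --increments '[[[0,0,0,0,0,0.02,1],[0,0,0,0,0,0.04,1],[0,0,0,0,0,0.05,1],[0,0,0,0,0,0.05,1],[0,0,0,0,0,0.05,1]]]'

```text
clock: 14.7
position: [0.531, 0.1581, 0.1106]
orientation: [[0.364, 0.931, -0.0], [0.931, -0.364, -0.0], [-0.0, -0.0, -1.0]]
force: [-0.7, -0.1, -0.9]
width: 0.0002
grip_force: 0.0
```

send_rows --increments '[[[0,0,0,0,0,0.02,1],[0,0,0,0,0,0.04,1],[0,0,0,0,0,0.06,1],[0,0,0,0,0,0.08,1],[0,0,0,0,0,0.08,1]]]'

```text
clock: 15.12
position: [0.531, 0.1581, 0.1098]
orientation: [[0.364, 0.931, -0.0], [0.931, -0.364, 0.0], [-0.0, -0.0, -1.0]]
force: [0.2, 0.4, 0.1]
width: -0.0001
grip_force: 0.0
```

send_rows --increments '[[[0,0,0,0,0,0.02,1],[0,0,0,0,0,0.04,1],[0,0,0,0,0,0.06,1],[0,0,0,0,0,0.08,1],[0,0,0,0,0,0.08,1]]]'

```text
clock: 15.53
position: [0.5309, 0.1581, 0.1089]
orientation: [[0.364, 0.931, -0.0], [0.931, -0.364, -0.0], [-0.0, -0.0, -1.0]]
force: [-0.1, 0.2, 0.6]
width: -0.0001
grip_force: 0.0
```

send_rows --increments '[[[0,0,0,0,0,0.02,1],[0,0,0,0,0,0.04,1],[0,0,0,0,0,0.06,1],[0,0,0,0,0,0.08,1],[0,0,0,0,0,0.08,1]]]'

```text
clock: 15.95
position: [0.5309, 0.1581, 0.1082]
orientation: [[0.364, 0.931, -0.0], [0.931, -0.364, 0.0], [-0.0, -0.0, -1.0]]
force: [0.5, -0.4, 0.7]
width: -0.0
grip_force: 0.0
```

send_rows --increments '[[[0,0,0,0,0,0.02,1],[0,0,0,0,0,0.04,1],[0,0,0,0,0,0.06,1],[0,0,0,0,0,0.06,1],[0,0,0,0,0,0.06,1]]]'

```text
clock: 16.37
position: [0.531, 0.1581, 0.1076]
orientation: [[0.364, 0.931, 0.0], [0.931, -0.364, -0.0], [-0.0, 0.0, -1.0]]
force: [-0.1, -0.4, -0.5]
width: -0.0003
grip_force: 0.0
```

send_rows --increments '[[[0,0,0,0,0,0.02,1],[0,0,0,0,0,0.04,1],[0,0,0,0,0,0.06,1],[0,0,0,0,0,0.07,1],[0,0,0,0,0,0.07,1]]]'

```text
clock: 16.78
position: [0.531, 0.1581, 0.1069]
orientation: [[0.364, 0.931, -0.0], [0.931, -0.364, 0.0], [0.0, -0.0, -1.0]]
force: [0.5, 0.1, -0.2]
width: -0.0004
grip_force: 0.0
```

send_rows --increments '[[[0,0,0,0,0,0.02,1],[0,0,0,0,0,0.04,1],[0,0,0,0,0,0.06,1],[0,0,0,0,0,0.07,1],[0,0,0,0,0,0.07,1]]]'

```text
clock: 17.2
position: [0.5309, 0.1582, 0.1062]
orientation: [[0.364, 0.931, -0.0], [0.931, -0.364, 0.0], [-0.0, -0.0, -1.0]]
force: [-0.6, 0.0, -0.4]
width: -0.0002
grip_force: 0.0
```

send_rows --increments '[[[0,0,0,0,0,0.02,1],[0,0,0,0,0,0.04,1],[0,0,0,0,0,0.06,1],[0,0,0,0,0,0.08,1],[0,0,0,0,0,0.08,1]]]'

```text
clock: 17.62
position: [0.531, 0.1582, 0.1054]
orientation: [[0.364, 0.931, -0.0], [0.931, -0.364, 0.0], [0.0, -0.0, -1.0]]
force: [-0.4, 0.5, 0.8]
width: -0.0001
grip_force: 0.0
```

send_rows --increments '[[[0,0,0,0,0,0.02,1],[0,0,0,0,0,0.04,1],[0,0,0,0,0,0.06,1],[0,0,0,0,0,0.06,1],[0,0,0,0,0,0.06,1]]]'

```text
clock: 18.03
position: [0.531, 0.1581, 0.1048]
orientation: [[0.364, 0.931, -0.0], [0.931, -0.364, 0.0], [0.0, -0.0, -1.0]]
force: [-0.7, 0.2, 0.4]
width: 0.0002
grip_force: 0.0
```

send_rows --increments '[[[0,0,0,0,0,0.02,1],[0,0,0,0,0,0.04,1],[0,0,0,0,0,0.06,1],[0,0,0,0,0,0.08,1],[0,0,0,0,0,0.08,1]]]'

```text
clock: 18.45
position: [0.5309, 0.1581, 0.1039]
orientation: [[0.364, 0.931, -0.0], [0.931, -0.364, 0.0], [-0.0, -0.0, -1.0]]
force: [-0.6, 0.3, 0.8]
width: -0.0004
grip_force: 0.0
```

send_rows --increments '[[[0,0,0,0,0,0.02,1],[0,0,0,0,0,0.04,1],[0,0,0,0,0,0.06,1],[0,0,0,0,0,0.06,1],[0,0,0,0,0,0.06,1]]]'

```text
clock: 18.87
position: [0.531, 0.1581, 0.1034]
orientation: [[0.364, 0.931, -0.0], [0.931, -0.364, -0.0], [-0.0, -0.0, -1.0]]
force: [-0.3, 0.2, -0.1]
width: -0.0001
grip_force: 0.0
```

Run:
```python
from h import *
F=[]
for i in range(4):
    F.append(robot.sense()["force"]); c=cal("wrist"); im,d=robot.grab_frame("wrist")
print(np.mean(F,0)); P=pts(c,d); 
x=P.reshape(-1,3); r=np.hypot(x[:,0]-.517,x[:,1]-.1213); b=(r<.075)&(x[:,2]<.1)&(x[:,2]>.07); print("plate wrist",b.sum(),np.percentile(x[b][:,2],[10,50,90]))
r2=np.hypot(x[:,0]-.5692,x[:,1]-.008); b=(r2>.007)&(r2<.016)&(x[:,2]>.07)&(x[:,2]<.09); print("boss",b.sum(),np.median(x[b][:,2]))
S=robot.grab_frame("side")[0]; T=np.load("side0.npz"); cs=cal("side"); Q=pts(cs,T["d"]).reshape(-1,3); r=np.hypot(Q[:,0]-.517,Q[:,1]-.1213); print("side plate",np.median(Q[r<.055][:,2])); r2=np.hypot(Q[:,0]-.5692,Q[:,1]-.008); print("boss",np.median(Q[(r2>.007)&(r2<.014)][:,2]), "deck", np.median(Q[(r>.09)&(r<.1)&(Q[:,2]>.05)][:,2]))
cv2.imwrite("pics/s9.png",np.hstack([cv2.resize(S[180:320,190:330],(395,395)),cv2.resize(im[150:400,150:400],(395,395))]))
```

```text
[ 0.02304648 -0.00259016 -0.20474214]
plate wrist 20758 [0.08596042 0.08673258 0.0874982 ]
boss 0 nan
side plate 0.08396957415675566
boss 0.0778416807214054 deck 0.05808868730670136
  return _methods._mean(a, axis=axis, dtype=dtype,
  ret = ret.dtype.type(ret / rcount)
```

View pics/s9.png

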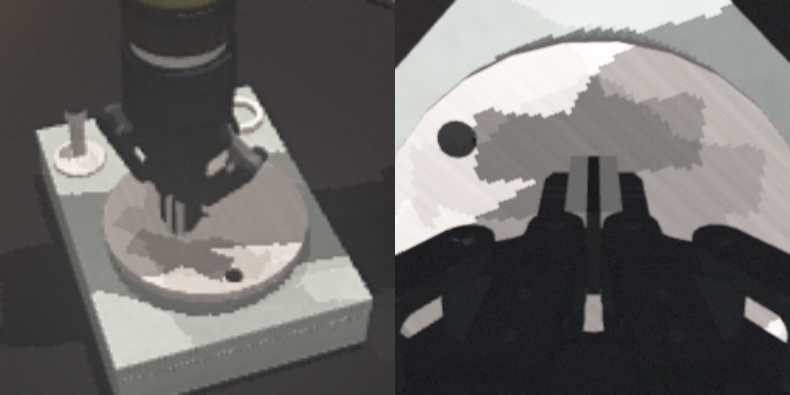

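The side crop shows the closed fingertips still just above the plate at (178,232), and force is about zero. I keep going down.

send_rows --increments '[[[0,0,0,0,0,0.03,1],[0,0,0,0,0,0.05,1],[0,0,0,0,0,0.08,1],[0,0,0,0,0,0.09,1],[0,0,0,0,0,0.09,1]]]'

```text
clock: 19.53
position: [0.5309, 0.1581, 0.1024]
orientation: [[0.364, 0.931, -0.0], [0.931, -0.364, -0.0], [-0.0, -0.0, -1.0]]
force: [-0.4, -0.3, -0.3]
width: -0.0002
grip_force: 0.0
```

send_rows --increments '[[[0,0,0,0,0,0.03,1],[0,0,0,0,0,0.05,1],[0,0,0,0,0,0.08,1],[0,0,0,0,0,0.09,1],[0,0,0,0,0,0.09,1]]]'

```text
clock: 19.95
position: [0.5309, 0.1581, 0.1015]
orientation: [[0.364, 0.931, -0.0], [0.931, -0.364, -0.0], [-0.0, -0.0, -1.0]]
force: [-0.4, -1.0, 0.4]
width: 0.0001
grip_force: 0.0
```

send_rows --increments '[[[0,0,0,0,0,0.03,1],[0,0,0,0,0,0.05,1],[0,0,0,0,0,0.08,1],[0,0,0,0,0,0.09,1],[0,0,0,0,0,0.09,1]]]'

```text
clock: 20.37
position: [0.5309, 0.1581, 0.1007]
orientation: [[0.364, 0.931, -0.0], [0.931, -0.364, 0.0], [-0.0, -0.0, -1.0]]
force: [0.7, 0.2, -0.6]
width: -0.0003
grip_force: 0.0
```

Run:
```python
from h import *
s=st(); c=cal("wrist"); im,d=robot.grab_frame("wrist"); P=pts(c,d)
print(s["position"])
# profile along centre columns down through the tip of a pad
for u in (265,282):
    for v in range(240,300,4): print(u,v,P[v,u].round(4), im[v,u].max())
```

```text
[0.53094748 0.15813124 0.10065472]
265 240 [0.5284 0.1656 0.0861] 135
265 244 [0.5278 0.1641 0.088 ] 135
265 248 [0.5268 0.1616 0.0869] 121
265 252 [0.5311 0.1702 0.1152] 107
265 256 [0.5312 0.17   0.1192] 107
265 260 [0.5315 0.1703 0.1242] 110
265 264 [0.5315 0.17   0.1276] 107
265 268 [0.5314 0.1697 0.1308] 109
265 272 [0.5318 0.1703 0.1357] 108
265 276 [0.532  0.1705 0.1395] 107
265 280 [0.5319 0.17   0.1417] 105
265 284 [0.532  0.1699 0.1446] 123
265 288 [0.5326 0.1711 0.1499] 30
265 292 [0.5326 0.1709 0.1522] 30
265 296 [0.5326 0.1707 0.1544] 28
282 240 [0.537  0.1626 0.087 ] 133
282 244 [0.536  0.1598 0.0855] 131
282 248 [0.5353 0.1582 0.0868] 120
282 252 [0.5382 0.1672 0.1147] 107
282 256 [0.538  0.1672 0.119 ] 105
282 260 [0.538  0.1675 0.1237] 104
282 264 [0.5378 0.167  0.1265] 108
282 268 [0.5377 0.1671 0.1304] 106
282 272 [0.5378 0.1675 0.1349] 108
282 276 [0.5377 0.1674 0.138 ] 106
282 280 [0.5378 0.168  0.1422] 105
282 284 [0.5377 0.1678 0.1448] 123
282 288 [0.537  0.166  0.1443] 107
282 292 [0.5377 0.1682 0.151 ] 35
282 296 [0.5377 0.1683 0.1538] 31
```

The wrist depth puts the fingertips well above the nominal height, so I cross-check with the side camera before moving.

Run:
```python
from h import *
s=st(); c=cal("side"); im,d=robot.grab_frame("side"); Q=pts(c,d)
x=Q.reshape(-1,3); b=(np.hypot(x[:,0]-.531,x[:,1]-.158)<.03)&(x[:,2]>.09)&(x[:,2]<.2)
y=x[b]; y=y[np.argsort(y[:,2])]; print(len(y)); print(y[:12].round(4)); print(np.histogram(y[:,2],np.arange(.09,.2,.005)))
# pixel of plate/finger boundary along column through tcp
k=c[0]; 
for z in (.08,.09,.1,.11,.12):
    p=c[2].T@(np.array([.531,.165,z])-c[1]); u=k["fx"]*p[0]/p[2]+k["cx"]; v=k["fy"]*p[1]/p[2]+k["cy"]; print(z,u.round(1),v.round(1))
u=int(round(u)); 
for v in range(232,272): print(v,*im[v,u-6:u+7].max(1),"z",*Q[v,u-6:u+7:3,2].round(3))
```

```text
585
[[0.5265 0.1679 0.1052]
 [0.5266 0.1667 0.1069]
 [0.5348 0.1681 0.1075]
 [0.537  0.1668 0.1088]
 [0.5305 0.169  0.1089]
 [0.5283 0.1693 0.1094]
 [0.539  0.1676 0.1094]
 [0.5279 0.1724 0.1098]
 [0.5347 0.1679 0.1103]
 [0.5323 0.1705 0.1103]
 [0.5243 0.1678 0.1113]
 [0.5264 0.1681 0.1114]]
(array([ 0,  0,  0,  8, 19, 22, 26, 26, 26, 20, 15, 25, 44, 66, 52, 24, 32,
       26, 38, 37, 43, 36]), array([0.09 , 0.095, 0.1  , 0.105, 0.11 , 0.115, 0.12 , 0.125, 0.13 ,
       0.135, 0.14 , 0.145, 0.15 , 0.155, 0.16 , 0.165, 0.17 , 0.175,
       0.18 , 0.185, 0.19 , 0.195, 0.2  ]))
0.08 253.1 271.0
0.09 253.1 267.8
0.1 253.0 264.5
0.11 253.0 261.2
0.12 252.9 257.8
232 54 55 57 58 56 56 57 58 59 57 58 55 55 z 0.195 0.194 0.207 0.209 0.204
233 55 57 58 59 56 56 57 56 55 56 58 56 56 z 0.193 0.191 0.202 0.206 0.2
234 56 57 58 58 57 57 57 59 56 58 56 55 57 z 0.19 0.189 0.2 0.203 0.196
235 55 58 57 58 59 56 55 57 57 57 58 56 57 z 0.188 0.185 0.199 0.201 0.195
236 58 57 58 58 58 59 58 57 54 60 57 56 57 z 0.188 0.184 0.194 0.198 0.192
237 57 57 60 58 57 58 59 57 57 61 57 56 56 z 0.184 0.179 0.191 0
[... 2026 characters left out ...]
 120 122 127 125 121 125 144 128 135 153 151 153 153 z 0.084 0.082 0.083 0.084 0.086
265 122 121 123 123 122 126 131 155 153 128 150 124 126 z 0.086 0.084 0.086 0.084 0.084
266 122 121 122 123 122 124 124 128 126 123 124 122 121 z 0.084 0.083 0.087 0.084 0.083
267 122 123 122 124 122 122 125 125 122 123 122 122 123 z 0.085 0.084 0.082 0.083 0.085
268 123 122 121 124 122 123 123 124 124 124 123 123 121 z 0.084 0.084 0.086 0.083 0.083
269 123 123 123 122 123 123 122 125 126 123 125 122 122 z 0.084 0.084 0.083 0.085 0.085
270 123 122 121 123 124 124 123 124 125 125 125 123 122 z 0.085 0.086 0.084 0.083 0.084
271 123 124 123 122 125 124 122 123 125 125 123 123 122 z 0.082 0.085 0.085 0.085 0.085
```

Both cameras agree: the tips are really at about 0.109 and the plate at about 0.086, so about 22 mm remains. I go down 17 mm, then in small steps.

send_rows --increments '[[[0,0,0,0,0,0.4,1],[0,0,0,0,0,0.9,1],[0,0,0,0,0,1.3,1],[0,0,0,0,0,1.6,1],[0,0,0,0,0,1.7,1]]]'

```text
clock: 20.88
position: [0.5303, 0.1579, 0.0827]
orientation: [[0.364, 0.931, -0.001], [0.931, -0.364, -0.0], [-0.001, -0.001, -1.0]]
force: [-0.8, -0.3, 0.3]
width: 0.0001
grip_force: 0.0
```

Run:
```python
from h import *
s=st(); print(s["position"],s["force"]); c=cal("side"); im,d=robot.grab_frame("side"); Q=pts(c,d)
for v in range(258,276): print(v,*im[v,247:260].max(1),"z",*Q[v,247:260:2,2].round(3))
print(robot.sense()["position"])
```

```text
[0.53034876 0.15792878 0.08272777] [-0.8200111  -0.29694432  0.29756215]
258 72 64 116 129 73 74 104 57 61 62 62 63 62 z 0.113 0.121 0.122 0.124 0.131 0.129 0.126
259 70 63 113 128 84 79 132 123 82 61 63 62 62 z 0.109 0.119 0.119 0.121 0.122 0.123 0.12
260 94 64 115 129 85 77 134 129 96 59 64 61 60 z 0.107 0.115 0.115 0.117 0.118 0.118 0.117
261 99 64 115 128 84 78 132 130 98 60 63 64 62 z 0.083 0.111 0.115 0.116 0.115 0.115 0.115
262 87 61 99 129 86 78 131 129 97 59 63 62 61 z 0.101 0.107 0.11 0.114 0.113 0.112 0.11
263 84 60 98 130 86 76 132 130 112 59 59 61 61 z 0.099 0.106 0.11 0.11 0.111 0.109 0.107
264 118 59 98 129 86 78 133 129 114 58 61 63 61 z 0.083 0.102 0.104 0.106 0.109 0.107 0.107
265 122 85 110 128 85 78 133 128 114 59 63 59 60 z 0.083 0.099 0.1 0.104 0.104 0.104 0.102
266 124 120 127 128 85 68 131 129 114 58 62 62 78 z 0.084 0.094 0.099 0.101 0.099 0.103 0.099
267 125 124 127 127 83 67 132 129 114 58 60 66 106 z 0.083 0.084 0.095 0.098 0.098 0.096 0.083
268 125 122 123 142 84 66 132 129 114 65 61 91 125 z 0.083 0.081 0.09 0.095 0.093 0.094 0.084
269 125 124 122 126 115 75 133 130 115 115 123 123 125 z 0.085 0.084 0.084 0.091 0.089 0.083 0.084
270 125 124 123 125 125 119 106 123 121 127 127 125 124 z 0.084 0.087 0.086 0.085 0.09 0.084 0.086
271 125 125 123 124 125 125 122 125 126 127 125 126 122 z 0.084 0.085 0.085 0.084 0.085 0.084 0.085
272 123 124 123 122 124 125 124 124 124 125 125 123 123 z 0.085 0.085 0.083 0.084 0.084 0.084 0.084
273 123 125 125 123 123 124 125 122 122 122 123 123 124 z 0.083 0.086 0.085 0.084 0.086 0.086 0.084
274 122 124 125 123 123 121 123 120 133 208 117 119 121 z 0.084 0.085 0.086 0.085 0.083 0.085 0.085
275 123 123 124 121 121 120 118 131 211 219 211 205 113 z 0.085 0.083 0.084 0.087 0.084 0.084 0.085
[0.5304432  0.15797735 0.08287777]
```

send_rows --increments '[[[0,0,0,0,0,0.05,1],[0,0,0,0,0,0.1,1],[0,0,0,0,0,0.15,1],[0,0,0,0,0,0.2,1],[0,0,0,0,0,0.2,1]]]'

```text
clock: 21.35
position: [0.531, 0.1581, 0.0817]
orientation: [[0.364, 0.931, 0.0], [0.931, -0.364, 0.0], [0.0, 0.0, -1.0]]
force: [1.1, 0.3, -0.2]
width: -0.0
grip_force: 0.0
```

send_rows --increments '[[[0,0,0,0,0,0.03,1],[0,0,0,0,0,0.05,1],[0,0,0,0,0,0.08,1],[0,0,0,0,0,0.09,1],[0,0,0,0,0,0.09,1]]]'

```text
clock: 21.77
position: [0.531, 0.1581, 0.0808]
orientation: [[0.364, 0.931, -0.0], [0.931, -0.364, -0.0], [-0.0, 0.0, -1.0]]
force: [-0.3, -0.3, 0.6]
width: 0.0
grip_force: 0.0
```

send_rows --increments '[[[0,0,0,0,0,0.03,1],[0,0,0,0,0,0.05,1],[0,0,0,0,0,0.08,1],[0,0,0,0,0,0.09,1],[0,0,0,0,0,0.09,1]]]'

```text
clock: 22.18
position: [0.531, 0.1582, 0.0801]
orientation: [[0.364, 0.931, 0.0], [0.931, -0.364, 0.0], [0.0, 0.0, -1.0]]
force: [-1.9, -0.4, 2.8]
width: -0.0
grip_force: 1.4
```

Contact, at about 2.8 N. I press a little more.

send_rows --increments '[[[0,0,0,0,0,0.01,1],[0,0,0,0,0,0.02,1],[0,0,0,0,0,0.03,1],[0,0,0,0,0,0.04,1],[0,0,0,0,0,0.04,1]]]'

```text
clock: 22.6
position: [0.5311, 0.1582, 0.0798]
orientation: [[0.364, 0.931, 0.0], [0.931, -0.364, 0.0], [0.0, 0.0, -1.0]]
force: [-1.7, -1.2, 5.8]
width: -0.0001
grip_force: 2.8
```

send_rows --increments '[[[0,0,0,-0.06,0.69,0.01,1],[0,0,0,-0.24,1.35,0.02,1],[0,0,0,-0.53,1.98,0.02,1],[0,0,0,-0.92,2.54,0.02,1],[0,0,0,-1.41,3.03,0.02,1]]]'

```text
clock: 23.02
position: [0.5548, 0.1348, 0.0799]
orientation: [[0.364, 0.931, 0.001], [0.931, -0.364, 0.002], [0.002, 0.0, -1.0]]
force: [-0.6, 2.2, 6.4]
width: -0.0001
grip_force: 2.8
```

```bash
cat >> h.py <<'E'
def hole():
    "angle of the dark plate hole about the axis, deg, from top, side and wrist pictures"
    for n in("side","wrist","top"):
        im,d=robot.grab_frame(n); c=cal(n); k=c[0]; g=im.max(2)
        a=np.radians(np.arange(0,360,2)); out=[]
        for t in a:
            p=c[2].T@(np.array([.517+.066*np.cos(t),.1213+.066*np.sin(t),.086])-c[1]); u=k["fx"]*p[0]/p[2]+k["cx"]; v=k["fy"]*p[1]/p[2]+k["cy"]
            out.append(int(g[int(v),int(u)]) if 0<=int(v)<420 and 0<=int(u)<560 else 255)
        out=np.array(out); print(n,[int(np.degrees(t)+.5) for t,o in zip(a,out) if o<65])
E
python3 - <<'E'
from h import *
goto(.5311,.1582,.0798); hole(); print(robot.sense()["force"])
E
```

```text
t 23.02 pos [0.5548 0.1348 0.0799] yaw 1.198 j [ 0.24  0.36 -0.33  0.88  0.    2.18] w -0.0001 F [-0.57  2.19  6.42]
shift cm [ 1.32 -3.06  0.01] wz 0
side [288, 290, 292, 294, 296, 298, 300, 302, 304, 306, 308, 310, 312, 314, 316, 318, 320, 322, 324, 326, 328, 330, 332, 334, 336, 338]
wrist [174, 176, 178, 180, 182, 184, 186, 188, 190, 192, 194, 196, 198, 200, 202, 204, 206, 208, 210, 212, 214, 216, 218, 220, 222, 224, 226, 228, 230, 232, 234, 236, 238, 240, 242, 244, 246, 248, 250, 252, 254, 256, 258, 260, 262, 264, 266, 268, 270, 272, 274, 276, 278, 280, 282, 284, 286, 288, 290, 292, 294, 296, 298, 300, 302, 304, 306, 308, 310, 312, 314, 316, 318, 320, 322, 324, 326, 328, 330, 332, 334, 336, 338, 340, 342, 344, 346]
top [0, 2, 352, 354, 356, 358]
[ 0.75128705 -0.94138339  5.32446402]
```

Run:
```python
from h import *
for n in("side","wrist"):
    im,d=robot.grab_frame(n); c=cal(n); k=c[0]; g=cv2.GaussianBlur(im.max(2),(3,3),0); o=[]
    for t in np.radians(np.arange(0,360,4)):
        p=c[2].T@(np.array([.517+.066*np.cos(t),.1213+.066*np.sin(t),.086])-c[1]); u=int(k["fx"]*p[0]/p[2]+k["cx"]); v=int(k["fy"]*p[1]/p[2]+k["cy"])
        o.append(int(g[v,u]) if 0<=v<420 and 0<=u<560 else -1)
    print(n,o)
goto(.5311,.1582,.0798)
```

```text
side [134, 126, 126, 137, 141, 138, 158, 167, 161, 160, 152, 164, 213, 228, 227, 226, 225, 225, 198, 81, 118, 214, 227, 226, 226, 227, 227, 226, 226, 227, 227, 229, 229, 229, 229, 228, 228, 229, 229, 238, 242, 242, 224, 209, 158, 159, 159, 159, 159, 158, 160, 159, 158, 158, 158, 156, 156, 157, 159, 157, 157, 155, 155, 143, 89, 130, 133, 118, 91, 83, 122, 143, 107, 79, 61, 61, 61, 62, 63, 62, 61, 61, 61, 61, 67, 116, 156, 156, 156, 148]
wrist [131, 129, 126, 127, 128, 162, 165, 164, 175, 168, 237, 246, 248, 247, 247, 248, 247, 234, 72, 71, 151, 246, 243, 243, 242, 238, 236, 236, 236, 238, 237, 237, 236, 236, 234, 233, 235, 235, 235, 234, 247, 247, 248, 246, 31, 32, 31, 48, 34, 33, 34, 33, 34, 34, 29, 31, 30, 32, 30, 31, 32, 32, 30, 30, 31, 30, 31, 32, 31, 30, 32, 31, 30, 31, 26, 31, 32, 30, 38, 32, 30, 31, 31, 36, 34, 35, 31, 103, 159, 128]
t 23.27 pos [0.5554 0.1334 0.0799] yaw 1.197 j [ 0.24  0.36 -0.33  0.88 -0.    2.18] w 0.0003 F [ 0.91 -1.08  4.65]
shift cm [ 1.43 -3.17  0.  ] wz 0
```

The wrist and side pictures put the plate hole at 75–76° (it started at 114.6°). The plate has therefore turned about 39° for 51° of travel, with some slip. I press slightly harder.

send_rows --increments '[[[0,0,0,-0.69,0.46,0.03,1],[0,0,0,-1.45,0.77,0.03,1],[0,0,0,-2.26,0.91,0.03,1],[0,0,0,-3.09,0.88,0.03,1],[0,0,0,-3.89,0.68,0.03,1]]]'

```text
clock: 23.68
position: [0.5481, 0.0957, 0.0799]
orientation: [[0.364, 0.931, 0.003], [0.931, -0.364, 0.002], [0.003, 0.003, -1.0]]
force: [1.5, 2.5, 5.2]
width: 0.0
grip_force: 2.5
```

```bash
cat >> h.py <<'E'
def prof():
    for n in("side","wrist"):
        im,d=robot.grab_frame(n); c=cal(n); k=c[0]; g=cv2.GaussianBlur(im.max(2),(3,3),0); o=[]
        for t in np.radians(np.arange(0,360,4)):
            p=c[2].T@(np.array([.517+.066*np.cos(t),.1213+.066*np.sin(t),.086])-c[1]); u=int(k["fx"]*p[0]/p[2]+k["cx"]); v=int(k["fy"]*p[1]/p[2]+k["cy"])
            o.append(int(g[v,u]) if 0<=v<420 and 0<=u<560 else -1)
        print(n,[(i*4,a) for i,a in enumerate(o) if a<110 and a>55])
    print(robot.sense()["force"].round(2))
E
python3 - <<'E'
from h import *
goto(.5311,.1582,.0798); prof()
E
```

```text
t 23.68 pos [0.5481 0.0957 0.0799] yaw 1.198 j [ 0.17  0.33 -0.37  0.86  0.    2.12] w 0.0 F [1.49 2.46 5.23]
shift cm [ 5.2  -3.86  0.02] wz 0
side [(40, 74), (268, 74), (272, 65), (276, 66), (280, 66), (284, 66), (288, 65), (292, 66), (296, 66), (300, 66), (304, 72), (316, 97)]
wrist [(28, 72), (32, 72), (36, 76), (228, 71), (328, 108)]
[-1.62 -2.09  6.75]
```

send_rows --increments '[[[0,0,0,-0.74,-0.37,0.02,1],[0,0,0,-1.39,-0.87,0.03,1],[0,0,0,-1.92,-1.5,0.03,1],[0,0,0,-2.31,-2.24,0.03,1],[0,0,0,-2.53,-3.03,0.03,1]]]'

```text
clock: 24.2
position: [0.5108, 0.0825, 0.0798]
orientation: [[0.365, 0.931, 0.004], [0.931, -0.365, -0.0], [0.002, 0.004, -1.0]]
force: [2.0, -0.4, 5.7]
width: -0.0004
grip_force: 2.9
```

Run:
```python
from h import *
goto(.5311,.1582,.0798); prof(); goto(.5311,.1582,.0798)
```

```text
t 24.2 pos [0.5108 0.0825 0.0798] yaw 1.197 j [ 0.16  0.26 -0.47  0.84 -0.    2.11] w -0.0004 F [ 1.97 -0.37  5.72]
shift cm [ 7.79 -0.88  0.01] wz 0
side [(0, 70), (248, 88), (252, 72), (256, 63), (260, 64), (264, 84), (268, 81), (272, 101), (276, 79), (356, 102)]
wrist [(208, 99), (212, 96)]
[-1.96  0.08  8.7 ]
t 24.3 pos [0.5088 0.0828 0.0796] yaw 1.198 j [ 0.16  0.26 -0.47  0.84  0.    2.11] w 0.0003 F [-1.96  0.08  8.7 ]
shift cm [ 7.83 -0.67 -0.02] wz 0
```

Slip is steady, with about 38° of plate turn per 60° of travel, and the static force is 8.7 N. I keep circling at this press.

send_rows --increments '[[[0,0,0,-0.05,-0.83,0,1],[0,0,0,0.06,-1.64,0,1],[0,0,0,0.34,-2.41,0,1],[0,0,0,0.78,-3.12,0,1],[0,0,0,1.36,-3.71,0,1]]]'

```text
clock: 24.72
position: [0.4805, 0.1085, 0.0797]
orientation: [[0.365, 0.931, 0.003], [0.931, -0.365, -0.001], [-0.0, 0.004, -1.0]]
force: [1.1, -2.8, 6.5]
width: -0.0001
grip_force: 3.5
```

send_rows --increments '[[[0,0,0,0.69,-0.46,0,1],[0,0,0,1.45,-0.77,0,1],[0,0,0,2.26,-0.91,0,1],[0,0,0,3.09,-0.88,0,1],[0,0,0,3.89,-0.68,0,1]]]'

```text
clock: 25.13
position: [0.4875, 0.1475, 0.0795]
orientation: [[0.364, 0.931, 0.001], [0.931, -0.364, -0.001], [-0.001, 0.002, -1.0]]
force: [-1.7, -3.1, 9.0]
width: 0.0002
grip_force: 4.6
```

Run:
```python
from h import *
goto(.5311,.1582,.0798); prof(); goto(.5311,.1582,.0798)
```

```text
t 25.13 pos [0.4875 0.1475 0.0795] yaw 1.198 j [ 0.29  0.25 -0.48  0.83 -0.    2.24] w 0.0002 F [-1.67 -3.12  9.01]
shift cm [ 2.58  3.67 -0.03] wz 0
side [(184, 62), (208, 68), (280, 56), (284, 59), (288, 63), (292, 60)]
wrist []
[1.82 1.84 8.27]
t 25.23 pos [0.4889 0.149  0.0797] yaw 1.199 j [ 0.3   0.26 -0.48  0.83  0.    2.24] w -0.0001 F [1.82 1.84 8.27]
shift cm [2.39 3.6  0.  ] wz 0
```

send_rows --increments '[[[0,0,0,0.74,0.37,0,1],[0,0,0,1.39,0.87,0,1],[0,0,0,1.92,1.5,0,1],[0,0,0,2.31,2.24,0,1],[0,0,0,2.53,3.03,0,1]]]'

```text
clock: 25.65
position: [0.5249, 0.1608, 0.0794]
orientation: [[0.364, 0.931, 0.0], [0.931, -0.364, 0.001], [0.001, -0.0, -1.0]]
force: [-3.4, -0.3, 9.7]
width: -0.0
grip_force: 4.7
```

send_rows --increments '[[[0,0,0,0.05,0.83,0,1],[0,0,0,-0.06,1.64,0,1],[0,0,0,-0.34,2.41,0,1],[0,0,0,-0.78,3.12,0,1],[0,0,0,-1.36,3.71,0,1]]]'

```text
clock: 26.07
position: [0.5553, 0.135, 0.0796]
orientation: [[0.364, 0.931, 0.002], [0.931, -0.364, 0.002], [0.003, 0.001, -1.0]]
force: [-1.7, 2.4, 8.0]
width: -0.0
grip_force: 3.9
```

send_rows --increments '[[[0,0,0,-0.69,0.46,0,1],[0,0,0,-1.45,0.77,0,1],[0,0,0,-2.26,0.91,0,1],[0,0,0,-3.09,0.88,0,1],[0,0,0,-3.89,0.68,0,1]]]'

```text
clock: 26.48
position: [0.5484, 0.0958, 0.0798]
orientation: [[0.364, 0.931, 0.004], [0.931, -0.364, 0.002], [0.003, 0.003, -1.0]]
force: [1.8, 2.3, 7.0]
width: -0.0002
grip_force: 3.0
```

Run:
```python
from h import *
goto(.5311,.1582,.0798); prof(); goto(.5311,.1582,.0798)
```

```text
t 26.48 pos [0.5484 0.0958 0.0798] yaw 1.198 j [ 0.17  0.33 -0.37  0.86  0.    2.12] w -0.0002 F [1.8  2.35 7.01]
shift cm [ 5.19 -3.88  0.01] wz 0
side [(128, 84), (268, 75), (272, 66), (276, 66), (280, 66), (284, 66), (288, 66), (292, 65), (296, 66), (300, 66), (304, 66), (308, 107), (316, 95)]
wrist [(320, 108), (324, 108), (332, 107)]
[-0.72 -2.18  8.05]
t 26.58 pos [0.5471 0.0943 0.0797] yaw 1.197 j [ 0.17  0.33 -0.37  0.86 -0.    2.12] w -0.0002 F [-0.72 -2.18  8.05]
shift cm [ 5.36 -3.82 -0.02] wz 0
```

The side view shows the hole at 128°, so about 347° has been turned. Two more arcs, then I lift off.

send_rows --increments '[[[0,0,0,-0.74,-0.37,0,1],[0,0,0,-1.39,-0.87,0,1],[0,0,0,-1.92,-1.5,0,1],[0,0,0,-2.31,-2.24,0,1],[0,0,0,-2.53,-3.03,0,1]]]'

```text
clock: 27.0
position: [0.5109, 0.0825, 0.0798]
orientation: [[0.365, 0.931, 0.004], [0.931, -0.365, -0.0], [0.002, 0.004, -1.0]]
force: [3.6, -0.8, 5.4]
width: -0.0001
grip_force: 2.9
```

send_rows --increments '[[[0,0,0,-0.05,-0.83,0,1],[0,0,0,0.06,-1.64,0,1],[0,0,0,0.34,-2.41,0,1],[0,0,0,0.78,-3.12,0,1],[0,0,0,1.36,-3.71,0,1]]]'

```text
clock: 27.42
position: [0.4805, 0.1085, 0.0796]
orientation: [[0.365, 0.931, 0.003], [0.931, -0.365, -0.001], [-0.0, 0.004, -1.0]]
force: [1.1, -2.7, 7.0]
width: 0.0003
grip_force: 3.5
```

send_rows --increments '[[[0,0,0,0,0,0,1],[0,0,0,0,0,-1,1],[0,0,0,0,0,-4,1],[0,0,0,0,0,-8,1],[0,0,0,0,0,-11,1]]]'

```text
clock: 27.83
position: [0.4789, 0.1087, 0.1909]
orientation: [[0.365, 0.931, -0.0], [0.931, -0.365, -0.0], [-0.0, -0.0, -1.0]]
force: [0.2, 0.4, -0.2]
width: -0.0001
grip_force: 0.0
```

Run:
```python
from h import *
goto(.48,.1,.2); prof()
c=cal("side"); im,d=robot.grab_frame("side"); x=pts(c,d).reshape(-1,3)
b=(x[:,2]>.1)&(x[:,2]<.16)&(abs(x[:,1]-.008)<.03)&(abs(x[:,0]-.569)<.03); y=x[b]; print(len(y),y.mean(0),y.max(0))
cv2.imwrite("pics/end.png",im[170:340,160:360])
```

```text
t 27.83 pos [0.4789 0.1087 0.1909] yaw 1.198 j [ 0.22  0.13 -0.36  1.08 -0.    2.17] w -0.0001 F [ 0.18  0.37 -0.19]
shift cm [-0.77  0.42 -0.91] wz 0
side [(44, 73), (48, 67)]
wrist [(40, 60), (44, 62), (224, 102), (228, 69), (232, 92), (236, 103)]
[ 1.19 -0.17 -0.01]
111 [0.56693392 0.01272674 0.1241503 ] [0.5766872  0.01785983 0.13929392]
```

View pics/end.png

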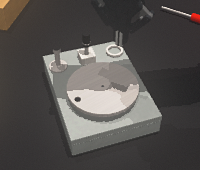

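The picture shows the pin upright in the boss at (87,45), the cone and ring in place, the gripper clear, and the plate hole at (77,99). The hole angle is now about 43°, which makes roughly 432° of turn in total. I hand in.

```bash
python3 -c "
from h import *
print(robot.hand_in())"
```

```text
the job is handed in; nothing more can be done
None
```

The pin is parked fully home and let go, the plate was turned about 430° clockwise at roughly 5–10 N, and the job is handed in; the hand-in gave no verdict.

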